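# Lay the washed utensils on the drip rack and lock the keeper bar over them

### The job

Put the washed wooden utensils away: swing the drip rack's keeper bar fully open by its black knob, lay every wooden utensil lying on the counter side by side, flat on the rack so that each rests roughly centred across both battens and points from front to back like the slope, then swing the bar fully shut over them. Leave the mortar, bowl, scoop and spoon rest where they stand.

Things in the scene. Friction and masses are not known exactly. Their poses are not given: they have to be found in the camera images.
- utensil0: Loose pale wooden turner: a 130 mm handle 20 mm wide and a 55 mm blade 34 mm wide at its +x end (blade from x = 35 to 90 mm); 180 mm long, flat, 16 mm thick, about 50 g. Origin at the middle of its length, width and thickness (grip it here, 20 mm wide); x along its length, z through its thickness. Four or five of the utensils are present; an absent one reads None throughout.
- utensil1: Loose pale wooden turner: a 130 mm handle 20 mm wide and a 55 mm blade 34 mm wide at its +x end (blade from x = 35 to 90 mm); 180 mm long, flat, 16 mm thick, about 50 g. Origin at the middle of its length, width and thickness (grip it here, 20 mm wide); x along its length, z through its thickness. Four or five of the utensils are present; an absent one reads None throughout.
- utensil2: Loose pale wooden turner: a 130 mm handle 20 mm wide and a 55 mm blade 34 mm wide at its +x end (blade from x = 35 to 90 mm); 180 mm long, flat, 16 mm thick, about 50 g. Origin at the middle of its length, width and thickness (grip it here, 20 mm wide); x along its length, z through its thickness. Four or five of the utensils are present; an absent one reads None throughout.
- utensil3: Loose pale wooden stirring stick, 20 mm wide all along, square ends; 180 mm long, flat, 16 mm thick, about 50 g. Origin at the middle of its length, width and thickness (grip it here, 20 mm wide); x along its length, z through its thickness. Four or five of the utensils are present; an absent one reads None throughout.
- utensil4: Loose pale wooden stirring stick, 20 mm wide all along, square ends; 180 mm long, flat, 16 mm thick, about 50 g. Origin at the middle of its length, width and thickness (grip it here, 20 mm wide); x along its length, z through its thickness. Four or five of the utensils are present; an absent one reads None throughout.
- rack: Fixed teak drip rack. Origin on the counter under the middle of the battens; x front (robot side) to back, y along the battens, z up. Board x -75 to 75, y -215 to 165 mm, top at z = 70 mm; two battens stand on it. A utensil laid across both slopes up to the back by 0.137 rad, its middle at about z = 104 mm. Room for five about 50 mm apart, between y = -110 and 120 mm.
- batten_front (a point): Middle of the top of the front batten: 10 mm wide, along the rack's y from -146 to 154 mm, at x = -40 mm, top at z = 90 mm.
- batten_rear (a point): Middle of the top of the rear, higher batten: 10 mm wide, along the rack's y from -146 to 154 mm, at x = +40 mm, top at z = 101 mm.
- keeper (a joint): Keeper bar angle about its upright hinge: 0 = closed stop (bar over the utensils along the rack's +y, knob arm to -y), 1.571 = open stop (bar to +x, away from the robot, knob arm to -x). Stays where left; 2 N at the knob moves it. Bar 14 mm wide, 325 mm long, from 142 to 154 mm above the counter.
- keeper_knob (a point): Grip point on the upright round black knob of the keeper bar, 22 mm diameter, at the end of an arm 85 mm from the hinge; the knob's top is 10 mm above this point and it rises 32 mm above the arm.
- keeper_hinge (a point): Point on the hinge axis of the keeper bar at the bar's height, 148 mm above the counter; at x = 0, y = -180 mm of the rack.
- mortar: Bystander: grey granite mortar with a pestle in it, 136 mm wide, 100 mm high; origin at the centre of its underside.
- bowl: Bystander: terracotta bowl, 120 mm wide, 55 mm high; origin at the centre of its underside.
- scoop: Bystander: green plastic scoop, box 80 x 55 x 35 mm with a 100 mm handle to -x; origin under the centre of the box.
- spoon_rest: Bystander: stainless round spoon rest, 100 mm wide, 15 mm high; origin at the centre of its underside.
There are look-alikes about, which are no part of the job. What is shaped like the utensil3 but turquoise is not meant.

How it is judged:
By the outcome, as a careful person would: the job done as asked, in the order asked, and still so for the second after the job is handed in, with the robot touching nothing.
Of utensil0, utensil1, utensil2, utensil3, utensil4 only 4 to 5 are there at a start; the rules pass over those that are not, and their reading is None.
At some moment in a run one of utensil0, utensil1, utensil2, utensil3, utensil4 may be knocked a few centimetres aside while the robot is not near it.
Once in a run the grip may slacken for a moment while it holds something.
It also fails if it takes over 210 s, if anything falls off the work surface, if the arm or the gripper's body presses on something with over 40 N, if the wrist force passes 120 N, or if a joint passes its speed limit or range.

### The arm

A 6-joint arm with a two-finger parallel gripper is mounted at the origin on the work surface. World frame = base frame: x ahead of the robot, y to its left, z up, the work surface at z = 0. Lengths are in m, angles in rad, forces in N, time in s.
With the tool pointing down it reaches from about 0.35 to 0.85 m from the base axis. Payload 8.1 kg.
Tool frame: the origin (TCP) lies on the centre line of the jaws, within the pads' length; the fingertips stand robot.tips_ahead ahead of it and the grasp point (between the pads) lies 6 mm ahead of it (robot.tips_ahead is the distance from the TCP to the fingertips, in m); z points along the fingers, y is the line along which they close (so a half turn about z gives the same grasp; the last joint's range is limited). The gripper opens to 93 mm and grips with 3 to 60 N. Pads are 15 mm wide; open, the fingers measure 128 mm over their backs; the gripper's body (75 mm by 188 mm) begins 65 mm behind the grasp point.
Start: joints at [1.187, 0.13, 1.488, -0, 1.523, -0.085], TCP at [0.177, 0.573, 0.244] pointing down, gripper open.
Joint ranges: [-2.96, 2.96], [-0.89, 2.26], [0.02, 2.5], [-1.34, 4.48], [0, 2.73], [-2.66, 2.66]. Speed limits (rad/s): [2.39, 2.39, 2.79, 3.14, 3.14, 3.14].

### API

Orientations are given as a rotation vector (axis times angle).
In Python, from plant import robot gives the robot as it stands.
- The arm moves only by the tool apply_moves, never from a script. Its arguments are lists of equal length, an entry for each row: "delta_pos": the shift along the tool's x, y, z in cm, a list of three; "twist": the turn about the tool's z in rad. A call has 1 to 8 rows; each row shifts and turns the commanded pose from where the row before left it, along the tool's axes as they then stand; what a row does not reach is not made up. A row lasts 1/8 s, in which the tool goes at most 62.5 mm and 10.7 degrees, less where a joint would pass 70% of its speed; a pose out of reach is approached as far as the arm can. A call with a gripper value outside its range is refused whole. "gripper" is the finger opening in cm, from 0 to 9.3, set as the call begins (left out, the last holds). The fingers move at their own pace and stop on an object; "squeeze" is the grip in N (left out, the last holds). Time passes only in rows, so rows that do not move let the fingers close. It gives the time, the measured TCP pose, the force, the opening and the grip force at its end, in the units of the state.
- robot.read_state(): the state, without advancing time (a new reading comes with each control period).
- robot.read_camera(name): name is "side" or "top"; returns a dict with "frame" (384x512x3 uint8, red, green, blue), "vertical_fov" (degrees; the focal length in pixels is half the picture's height over the tangent of half this angle, whatever the lens; pixels are square), "cx", "cy" (the principal point, pixels), "R" (3x3) and "t" (3): a world point X has camera coordinates R X + t. Camera axes: x right, y down, z forward; pixel columns grow to the right and rows downward; lengths in m; the calibration is good to about 2 mm. A picture is of the moment at which its call begins. There is no depth.
- robot.close_job(): hands the job in; it is judged then, once.
The state is a dict: "t": time; "q": joint angles; "dq": joint speeds; "joint_torque": joint torques, N m; "tool_pos": TCP position; "orientation": TCP orientation; "force": force on the tool from outside, world axes, zero at the start; "wrist_torque": the same for the moment, N m; "opening": finger opening in m; "gripper_force": force on a finger pad.
Only numpy, scipy, OpenCV 4.12 (cv2) and the standard library are available. Lean on these libraries where they do the work, as an engineer would, in place of code of your own. Each camera call takes 0.05 s, during which the arm holds its last target. There are 200 camera calls.

## Working session

There is one attempt and no reset: what is moved stays moved. The work goes in short steps, Python scripts to look and compute and a tool call to move; the robot and the scene stay as the last step left them, time stands still between calls to the robot, and variables do not carry over. Pictures are saved under pics/ and viewed, at most 14 in all, crops included, and the job is handed in when it is done.

Besides the shell and the picture viewer there is one more tool, called after "Request:" in YAML: its name, and indented under it one key for each argument. apply_moves: Moves the arm, as the interface text tells. Its arguments: {"type":"object","properties":{"delta_pos":{"type":"array"},"twist":{"type":"array"},"gripper":{"type":"number"},"squeeze":{"type":"number"}},"required":["delta_pos","twist"]}

```bash
mkdir -p pics; ls; cat > h.py <<'E'
import numpy as np, cv2
from plant import robot
def snap(n):
    c=robot.read_camera(n); c['f']=192/np.tan(np.radians(c['vertical_fov'])/2); return c
def ray(c,u,v):
    d=np.array([(u-c['cx'])/c['f'],(v-c['cy'])/c['f'],1.]); R=np.array(c['R']);t=np.array(c['t'])
    return -R.T@t, R.T@d
def plane(c,u,v,z):
    o,d=ray(c,u,v); return o+d*(z-o[2])/d[2]
def proj(c,X):
    p=np.array(c['R'])@np.array(X)+np.array(c['t']); return p[:2]/p[2]*c['f']+[c['cx'],c['cy']]
def tri(c1,p1,c2,p2):
    o1,d1=ray(c1,*p1);o2,d2=ray(c2,*p2)
    s=np.linalg.lstsq(np.c_[d1,-d2],o2-o1,rcond=None)[0]
    a=o1+s[0]*d1;b=o2+s[1]*d2; return (a+b)/2,np.linalg.norm(a-b)
def save(c,name,k=1.5,crop=None):
    f=c['frame'][:,:,::-1]
    if crop: x0,y0,x1,y1=crop; f=f[y0:y1,x0:x1]
    cv2.imwrite('pics/'+name,cv2.resize(f,None,fx=k,fy=k,interpolation=cv2.INTER_CUBIC))
E
python3 - <<'E'
from h import *
s=robot.read_state(); print(s, robot.tips_ahead)
for n in('top','side'):
    c=snap(n); save(c,n+'0.png'); print(n,c['f'],c['cx'],c['cy'],np.round(c['R'],3).tolist(),c['t'])
E
```

```text
pics
{'t': 0.0, 'q': array([ 1.18659263e+00,  1.31178058e-01,  1.48926724e+00,  1.39595917e-05,
        1.52298432e+00, -8.53934899e-02]), 'dq': array([-0.00118504, -0.0016575 , -0.00035841, -0.00095163,  0.00258003,
       -0.00077241]), 'joint_torque': array([ 5.88275961e-04, -5.59830558e+01, -4.91767502e+01,  7.70343840e-02,
        3.51575750e-02, -1.28608463e-05]), 'tool_pos': array([0.17640588, 0.57294095, 0.24258392]), 'orientation': array([-4.67560966e-01, -3.10615729e+00,  2.80083080e-03]), 'force': array([0.66602952, 0.28329702, 0.23430787]), 'wrist_torque': array([ 0.01799616, -0.00548855,  0.02830936]), 'gripper_force': 0.0, 'opening': 0.09306564610764403} 0.025
top 381.14967659297764 251.41855604390597 192.0833613477017 [[0.022, -1.0, 0.003], [-0.998, -0.022, -0.053], [0.053, -0.002, -0.999]] [-0.0059505   0.56286666  1.3909592 ]
side 435.6879833061944 263.15807106571924 194.3773152066757 [[-0.999, -0.039, -0.009], [-0.017, 0.615, -0.788], [0.036, -0.787, -0.615]] [0.53456352 0.08977567 1.68023978]
```

View pics/top0.png

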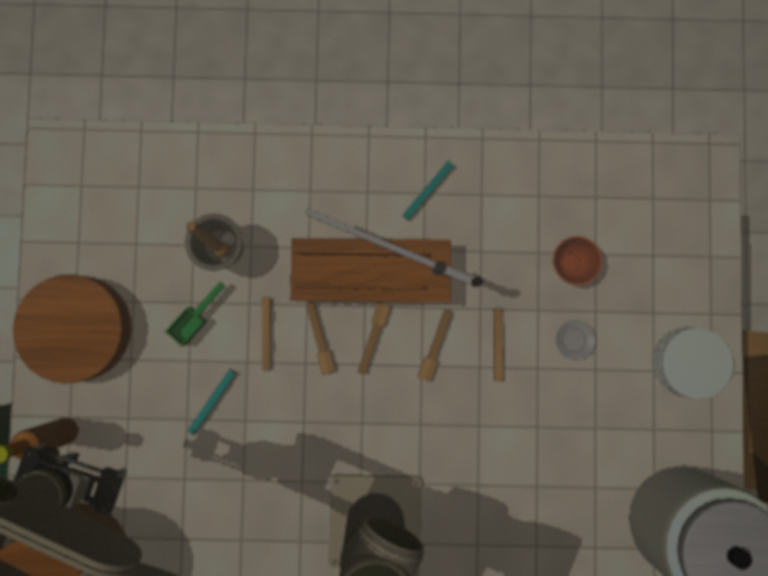

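View pics/side0.png

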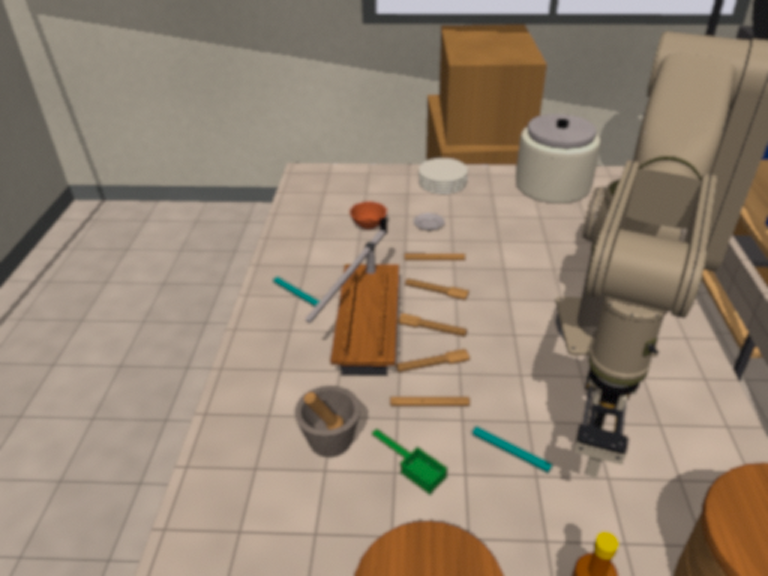

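All five utensils are present. In the top view the sticks are at (267,333) and (498,344), and the turners at (320,338), (375,338) and (436,344). Two turquoise sticks at (213,400) and (428,190) are decoys. The rack is at (371,270), the hinge at about (440,268) and the black knob at (476,281). The keeper is partly open.

```bash
cat >> h.py <<'E'
def woods(c,roi,amin=60,amax=900):
    x0,y0,x1,y1=roi; f=c['frame'].astype(int)
    h=cv2.cvtColor(c['frame'],cv2.COLOR_RGB2HSV)
    m=((h[:,:,0]>=8)&(h[:,:,0]<=20)&(h[:,:,1]>85)).astype(np.uint8)
    z=np.zeros_like(m); z[y0:y1,x0:x1]=m[y0:y1,x0:x1]
    out=[]
    for k in cv2.findContours(z,cv2.RETR_EXTERNAL,cv2.CHAIN_APPROX_NONE)[0]:
        a=cv2.contourArea(k)
        if amin<a<amax: out.append((a,cv2.minAreaRect(k),k))
    return out
def utensil(c,k,z=0.016):
    P=np.array([plane(c,u,v,z)[:2] for u,v in k[:,0,:]])
    r=cv2.minAreaRect((P*1000).astype(np.float32)); b=cv2.boxPoints(r)
    e=[b[1]-b[0],b[2]-b[1]]; ax=max(e,key=np.linalg.norm); L=np.linalg.norm(ax); ax=ax/L; W=min(map(np.linalg.norm,e))
    return np.array(r[0]),np.arctan2(ax[1],ax[0]),L,W,P*1000
E
python3 - <<'E'
from h import *
for n,roi in(('top',(165,195,345,260)),('side',(255,160,320,280))):
    c=snap(n); h=cv2.cvtColor(c['frame'],cv2.COLOR_RGB2HSV)
    pts={'top':[(177,222),(332,230),(290,230)],'side':[(287,267),(290,171),(293,218)]}[n]
    print([h[p[1],p[0]].tolist() for p in pts],h[(240,200) if n=='top' else (300,300)],'rack',h[180,247] if n=='top' else h[215,245])
    for a,r,k in woods(c,roi):
        m,an,L,W,_=utensil(c,k); print(n,a,np.round(r[0],1),np.round(m),round(np.degrees(an),1),round(L),round(W))
c=snap('top');save(c,'t1.png',6,(190,130,360,200-0)) if 0 else save(c,'t1.png',4,(170,120,360,260))
c=snap('side');save(c,'s1.png',5,(190,135,320,255))
E
```

```text
[[16, 122, 107], [16, 121, 105], [16, 122, 96]] [ 20  44 116] rack [ 13 157  96]
top 248.5 [290.2 229.4] [ 429. -139.] -17.5 176 32
top 197.5 [331.5 229.5] [ 432. -290.] 0.6 172 18
top 192.0 [177.5 222. ] [447. 275.] 1.9 176 18
[[16, 151, 171], [15, 149, 154], [16, 151, 140]] [ 14  51 195] rack [ 13 188 140]
side 310.0 [286. 267.] [447. 283.] 1.8 175 27
side 188.0 [290.7 192.1] [ 429. -130.] -17.0 178 46
side 148.0 [289. 171.] [ 432. -280.] 1.5 176 31
```

View pics/t1.png

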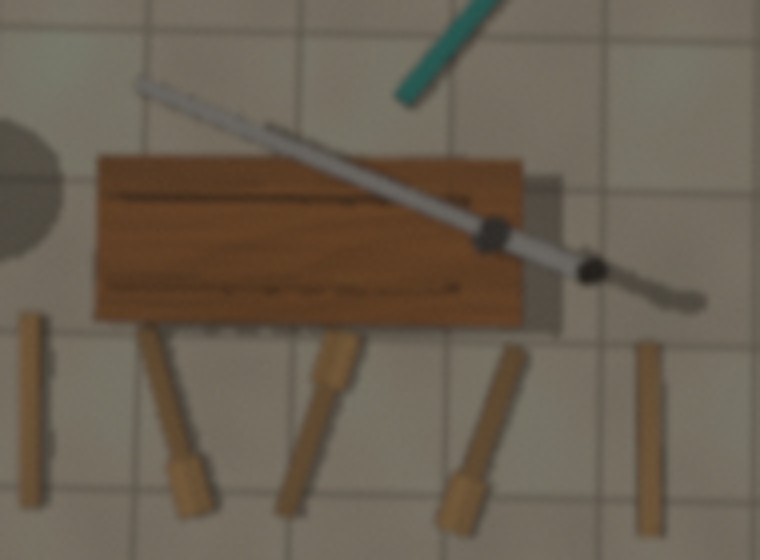

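View pics/s1.png

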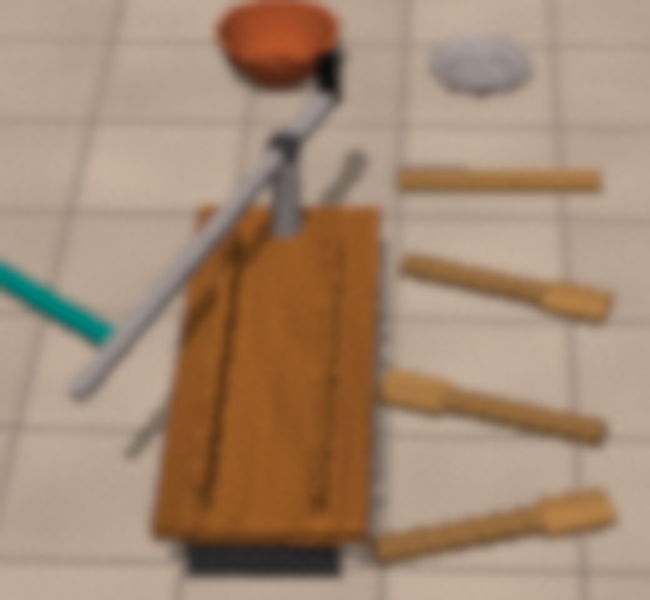

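The crops confirm it: the pale wooden utensils are the five in front of the rack, three of them turners. Top crop: turners at (180,420), (320,425) and (480,440), sticks at (32,410) and (650,440), knob at (592,268), hinge cap at (491,235). Turquoise ones are ruled out by colour.

```bash
cat >> h.py <<'E'
def pale(c,n,roi,amin=40,amax=600):
    x0,y0,x1,y1=roi
    h=cv2.cvtColor(cv2.GaussianBlur(c['frame'],(3,3),0),cv2.COLOR_RGB2HSV)
    hi=143 if n=='top' else 170
    m=((h[:,:,0]>=14)&(h[:,:,0]<=18)&(h[:,:,1]>85)&(h[:,:,1]<hi)).astype(np.uint8)
    z=np.zeros_like(m); z[y0:y1,x0:x1]=m[y0:y1,x0:x1]
    z=cv2.morphologyEx(z,cv2.MORPH_OPEN,np.ones((3,3),np.uint8))
    return sorted([k for k in cv2.findContours(z,cv2.RETR_EXTERNAL,cv2.CHAIN_APPROX_NONE)[0] if amin<cv2.contourArea(k)<amax],key=lambda k:k[:,0,0].mean() if n=='top' else -k[:,0,1].mean())
E
python3 - <<'E'
from h import *
ct=snap('top');cs=snap('side')
for n,c,roi in(('top',ct,(165,195,345,260)),('side',cs,(262,160,320,280))):
    for k in pale(c,n,roi):
        m,an,L,W,_=utensil(c,k,.016 if n=='top' else .008); r=cv2.minAreaRect(k);print(n,np.round(r[0],1),np.round(m),round(np.degrees(an),1),round(L),round(W))
T=[(97,157),(522,160),(526,327),(95,321)];S=[(152,538),(198,207),(380,208),(370,540)]
for a,b in zip(T,S):
    p,e=tri(ct,(a[0]/4+170-.4,a[1]/4+120-.4),cs,(b[0]/5+190-.4,b[1]/5+135-.4)); print('corner',np.round(p*1000),round(e*1000,1))
def rackmask(c,roi):
    x0,y0,x1,y1=roi;h=cv2.cvtColor(c['frame'],cv2.COLOR_RGB2HSV);m=((h[:,:,0]<=15)&(h[:,:,1]>135)).astype(np.uint8);z=m*0;z[y0:y1,x0:x1]=m[y0:y1,x0:x1];z=cv2.morphologyEx(z,cv2.MORPH_CLOSE,np.ones((9,9)));z=cv2.morphologyEx(z,cv2.MORPH_OPEN,np.ones((7,7)))
    return max(cv2.findContours(z,0,1)[0],key=cv2.contourArea)
k=rackmask(ct,(185,150,310,206)); m,an,L,W,_=utensil(ct,k,.07);print('rack',m,np.degrees(an),L,W)
for n,c,rois in(('top',ct,[(310,180,325,193),(285,172,300,186)]),('side',cs,[(250,142,262,156),(240,158,252,170)])):
    v=c['frame'].max(2)
    for x0,y0,x1,y1 in rois:
        z=v*0;z[y0:y1,x0:x1]=(v[y0:y1,x0:x1]<60);ys,xs=np.nonzero(z);print(n,len(xs),xs.mean(),ys.mean(),xs.min(),xs.max(),ys.min(),ys.max())
E
```

```text
top [177.5 221.5] [449. 275.] 1.9 172 18
top [211.7 224.1] [442. 150.] 18.7 183 34
top [249.7 224.3] [445.  10.] -13.1 186 35
top [290.2 229.4] [ 429. -139.] -17.5 176 32
top [331.5 229.5] [ 432. -290.] 0.6 172 18
side [287. 267.] [443. 276.] 1.8 170 27
side [288.  240.4] [439. 146.] 17.4 181 44
side [287.7 215.9] [441.  10.] -14.1 182 46
side [290.5 192. ] [ 427. -145.] -21.3 180 47
side [289.5 171. ] [ 430. -291.] 1.5 173 31
corner [675. 215.  59.] 0.7
corner [ 680. -165.   67.] 0.7
corner [ 531. -171.   64.] 0.1
corner [526. 213.  59.] 3.6
rack [602.70080566  23.39779663] -89.13787 370.04102 142.18443
top 32 317.78125 187.34375 315 321 185 190
top 48 292.625 178.54166666666666 289 296 175 182
side 25 254.68 148.92 253 256 146 152
side 1 247.0 164.0 247 247 164 164
```

```bash
cat >> h.py <<'E'
from scipy.spatial.transform import Rotation as Ro
RACK=np.array([.6023,.0484]); YAW=.014
def rk(x,y): c,s=np.cos(YAW),np.sin(YAW); return RACK+np.array([c*x-s*y,s*x+c*y])
def cur():
    s=robot.read_state(); R=Ro.from_rotvec(s['orientation']).as_matrix()
    return s,np.array(s['tool_pos']),np.arctan2(R[1,1],R[0,1])
def plan(wps,start=None,step=.05,tw=.15):
    """wps: (x,y,z,psi) ; prints rounded rows in tool axes (tool down), psi = world angle of tool y"""
    if start is None: s,p,psi=cur(); print('at',np.round(p*1000,1),'psi',round(psi,3),'t',round(s['t'],2),'F',np.round(s['force'],1),'open',round(s['opening']*1000,1),'gf',round(s['gripper_force'],1))
    else: p,psi=np.array(start[:3]),start[3]
    rows=[]
    for w in wps:
        g=np.array(w[:3]);dp=(w[3]-psi+np.pi/2)%np.pi-np.pi/2   # half-turn symmetric
        goal=psi+dp
        n=int(max(1,np.ceil(np.linalg.norm(g-p)/step-.02),np.ceil(abs(dp)/tw-.02)))
        for i in range(n):
            d=(g-p)/(n-i); t=-round((goal-psi)/(n-i),2)
            X=np.array([np.cos(psi+np.pi/2),np.sin(psi+np.pi/2),0]);Y=np.array([np.cos(psi),np.sin(psi),0])
            r=[round(float(v)*100,1)+0. for v in(d@X,d@Y,-d[2])]
            p=p+(r[0]*X+r[1]*Y)/100-np.array([0,0,r[2]/100]); psi-=t; rows.append((r,t))
    for i in range(0,len(rows),8): print('POS',[r for r,_ in rows[i:i+8]],'TW',[t for _,t in rows[i:i+8]])
    print('end',np.round(p*1000,1),round(psi,3))
E
python3 - <<'E'
from h import *
ct=snap('top');cs=snap('side')
p,e=tri(ct,(317.8,187.3),cs,(254.7,148.9));print('knob',p,e)
q,e=tri(ct,(292.6,178.5),cs,(246.5,164));print('cap',q,e)
h=rk(0,-.18);print('hinge',h, 'theta from knob',np.arctan2(-(p[0]-h[0]),-(p[1]-h[1])),np.hypot(*(p[:2]-h)))
# bar far end
b,e=tri(ct,(140/4+170,84/4+120),cs,(78/5+190,392/5+135));print('bar end',b,e)
R=Ro.from_rotvec(robot.read_state()['orientation']).as_matrix();print(np.round(R,3).tolist())
E
```

```text
knob [ 0.57550763 -0.21097835  0.17029105] 0.0008264445335902397
cap [ 0.60410592 -0.12985486  0.15101209] 0.0001451409888678729
hinge [ 0.60481992 -0.13158236] theta from knob 0.35366814240234806 0.08463410995671776
bar end [0.72409711 0.16652804 0.14618598] 0.0010538519602236998
[[-0.956, 0.294, 0.0], [0.294, 0.956, -0.0], [-0.0, -0.0, -1.0]]
```

```bash
python3 - <<'E'
from h import *
plan([(.40,.13,.28,1.571),(.5755,-.211,.27,1.571),(.5755,-.211,.187,1.571)])
E
```

```text
at [176.6 573.4 243.6] psi 1.272 t 0.5 F [ 0.1 -0.1 -0.5] open 93.2 gf 0.0
POS [[-3.4, -3.6, -0.4], [-3.3, -3.7, -0.4], [-3.2, -3.8, -0.4], [-3.1, -3.9, -0.3], [-3.0, -4.0, -0.4], [-2.9, -4.0, -0.3], [-2.8, -4.1, -0.4], [-2.6, -4.2, -0.3]] TW [np.float64(-0.03), np.float64(-0.03), np.float64(-0.03), np.float64(-0.03), np.float64(-0.03), np.float64(-0.03), np.float64(-0.03), np.float64(-0.03)]
POS [[-2.5, -4.3, -0.4], [-2.4, -4.4, -0.3], [-2.2, -4.3, 0.1], [-2.2, -4.3, 0.1], [-2.2, -4.2, 0.1], [-2.2, -4.3, 0.1], [-2.2, -4.2, 0.1], [-2.2, -4.3, 0.2]] TW [np.float64(-0.03), np.float64(-0.03), np.float64(0.0), np.float64(0.0), np.float64(0.0), np.float64(0.0), np.float64(0.0), np.float64(0.0)]
POS [[-2.1, -4.2, 0.1], [-2.2, -4.3, 0.2], [0.0, 0.0, 4.1], [0.0, 0.0, 4.2]] TW [np.float64(0.0), np.float64(0.0), np.float64(0.0), np.float64(0.0)]
end [ 575.7 -211.1  186.6] 1.572
```

Request:
apply_moves:
  delta_pos:
    - [-3.4,-3.6,-0.4]
    - [-3.3,-3.7,-0.4]
    - [-3.2,-3.8,-0.4]
    - [-3.1,-3.9,-0.3]
    - [-3.0,-4.0,-0.4]
    - [-2.9,-4.0,-0.3]
    - [-2.8,-4.1,-0.4]
    - [-2.6,-4.2,-0.3]
  twist: [-0.03,-0.03,-0.03,-0.03,-0.03,-0.03,-0.03,-0.03]

```text
t: 1.5
tool_pos: [0.3557, 0.2174, 0.2731]
orientation: [0.09, 3.139, 0.001]
force: [1.9, 0.2, 1.0]
opening: 0.0931
gripper_force: 0.0
```

Request:
apply_moves:
  delta_pos:
    - [-2.5,-4.3,-0.4]
    - [-2.4,-4.4,-0.3]
    - [-2.2,-4.3,0.1]
    - [-2.2,-4.3,0.1]
    - [-2.2,-4.2,0.1]
    - [-2.2,-4.3,0.1]
    - [-2.2,-4.2,0.1]
    - [-2.2,-4.3,0.2]
  twist: [-0.03,-0.03,0,0,0,0,0,0]

```text
t: 2.5
tool_pos: [0.5332, -0.1277, 0.2729]
orientation: [-0.002, 3.141, -0.0]
force: [-0.0, 0.8, 0.1]
opening: 0.0935
gripper_force: 0.0
```

Request:
apply_moves:
  delta_pos:
    - [-2.1,-4.2,0.1]
    - [-2.2,-4.3,0.2]
    - [0,0,0]
    - [0,0,0]
  twist: [0,0,0,0]

```text
t: 3.0
tool_pos: [0.5755, -0.2108, 0.2694]
orientation: [0.001, -3.141, -0.001]
force: [0.0, 0.4, 0.3]
opening: 0.0932
gripper_force: 0.0
```

Request:
apply_moves:
  delta_pos:
    - [0,0,4.1]
    - [0,0,4.2]
    - [0,0,0]
  twist: [0,0,0]

```text
t: 3.38
tool_pos: [0.5732, -0.2087, 0.1832]
orientation: [0.004, -3.135, -0.005]
force: [0.0, 0.3, -0.4]
opening: 0.0931
gripper_force: 0.0
```

Request:
apply_moves:
  delta_pos:
    - [0,0,0]
    - [0,0,0]
    - [0,0,0]
    - [0,0,0]
    - [0,0,0]
    - [0,0,0]
    - [0,0,0]
  twist: [0,0,0,0,0,0,0]
  gripper: 1.2
  squeeze: 15

```text
t: 4.25
tool_pos: [0.5756, -0.2111, 0.1865]
orientation: [0.002, -3.141, -0.0]
force: [-1.0, -0.6, 0.2]
opening: 0.0278
gripper_force: 0.0
```

```bash
python3 - <<'E'
from h import *
h=rk(0,-.18)
plan([(h[0]-.085*np.sin(a),h[1]-.085*np.cos(a),.1866,1.571) for a in np.linspace(.36,1.61,9)[1:]])
E
```

```text
at [ 575.6 -211.1  186.5] psi 1.572 t 4.25 F [-1.  -0.6  0.2] open 27.8 gf 0.0
POS [[1.3, 0.6, 0.0], [1.1, 0.7, 0.0], [0.9, 0.9, 0.0], [0.9, 1.1, 0.0], [0.6, 1.1, 0.0], [0.5, 1.3, 0.0], [0.2, 1.3, 0.0], [0.1, 1.3, 0.0]] TW [np.float64(0.0), np.float64(0.0), np.float64(0.0), np.float64(0.0), np.float64(0.0), np.float64(0.0), np.float64(0.0), np.float64(0.0)]
end [ 519.5 -128.1  186.5] 1.572
```

Request:
apply_moves:
  delta_pos:
    - [0,0,0]
    - [0,0,0]
  twist: [0,0]

```text
t: 4.5
tool_pos: [0.5759, -0.2103, 0.1865]
orientation: [-0.003, 3.141, 0.002]
force: [2.5, 4.7, -0.6]
opening: 0.0216
gripper_force: 15.0
```

Request:
apply_moves:
  delta_pos:
    - [1.3,0.6,0.0]
    - [1.1,0.7,0.0]
    - [0.9,0.9,0.0]
    - [0.9,1.1,0.0]
    - [0.6,1.1,0.0]
    - [0.5,1.3,0.0]
    - [0.2,1.3,0.0]
    - [0.1,1.3,0.0]
  twist: [0,0,0,0,0,0,0,0]

```text
t: 5.5
tool_pos: [0.5179, -0.1302, 0.1862]
orientation: [-0.0, -3.139, 0.007]
force: [0.5, -29.0, -11.4]
opening: 0.0251
gripper_force: 14.9
```

Request:
apply_moves:
  delta_pos:
    - [0,0.3,0]
    - [0,0,0]
  twist: [0,0]

```text
t: 5.75
tool_pos: [0.518, -0.1311, 0.1861]
orientation: [-0.002, -3.139, 0.017]
force: [-2.0, -29.9, -8.7]
opening: 0.0228
gripper_force: 15.0
```

```bash
python3 - <<'E'
from h import *
print(cur()); c=snap('top'); save(c,'t2.png',4,(170,100,360,260))
E
```

```text
({'t': 5.75, 'q': array([-0.33650646, -0.01331448,  1.74337258, -0.01120617,  1.41015811,
       -1.90401319]), 'dq': array([-0.01023478,  0.00332968, -0.00362809, -0.00153971, -0.00026568,
       -0.001538  ]), 'joint_torque': array([ 16.38912141, -50.89883208, -48.27773094,  10.1374501 ,
         3.10442582,  -0.05814351]), 'tool_pos': array([ 0.51797116, -0.13108021,  0.1861484 ]), 'orientation': array([-2.36191355e-03, -3.13920935e+00,  1.71104147e-02]), 'force': array([ -1.99175735, -29.91583505,  -8.73656109]), 'wrist_torque': array([-5.0021663 ,  0.18424396, -0.11998047]), 'gripper_force': 15.003846287727356, 'opening': 0.022766965601475946}, array([ 0.51797116, -0.13108021,  0.1861484 ]), np.float64(1.569304233825238))
```

View pics/t2.png

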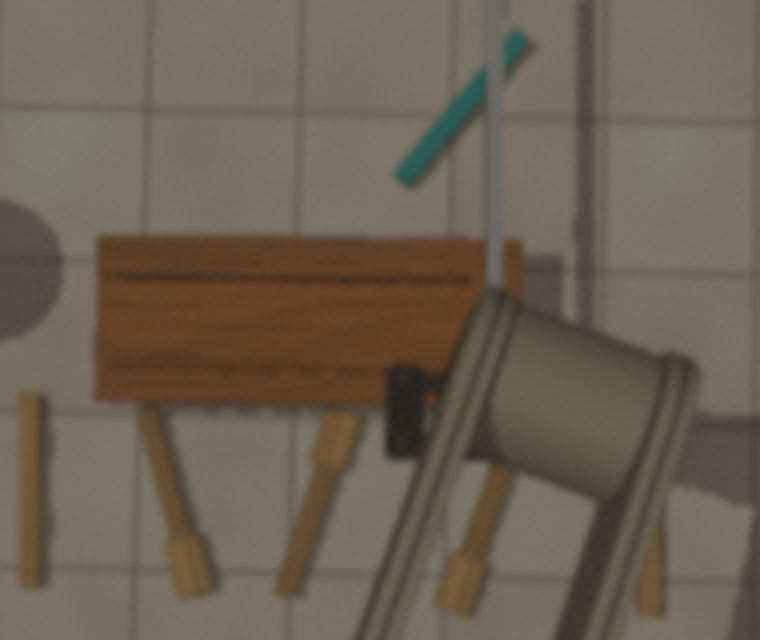

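Bar (493,0–290 in crop) now points straight to the back, fully open at its stop. Releasing.

Request:
apply_moves:
  delta_pos:
    - [0,-0.4,0]
    - [0,0,0]
    - [0,0,0]
    - [0,0,0]
  twist: [0,0,0,0]
  gripper: 5

```text
t: 6.3
tool_pos: [0.5196, -0.1287, 0.1868]
orientation: [-0.003, 3.141, 0.0]
force: [-0.3, -0.3, -0.1]
opening: 0.0495
gripper_force: 0.0
```

Request:
apply_moves:
  delta_pos:
    - [0,0,-2]
    - [0,0,-5]
    - [0,5,0]
    - [0,5,0]
    - [0,5,0]
    - [0,5,0]
  twist: [0,0,0,0,0,0]

```text
t: 7.05
tool_pos: [0.5195, 0.0726, 0.2586]
orientation: [-0.002, 3.139, 0.0]
force: [1.1, -0.2, 0.6]
opening: 0.0497
gripper_force: 0.0
```

```bash
cat >> h.py <<'E'
def look():
    out={}
    for n,roi in(('top',(165,195,345,260)),('side',(262,160,320,280))):
        c=snap(n); out[n]=c
        for k in pale(c,n,roi):
            m,an,L,W,_=utensil(c,k,.016 if n=='top' else .008); print(n,np.round(m),'ang',round(np.degrees(an),1),'L',round(L),'W',round(W))
    return out
E
python3 - <<'E'
from h import *
o=look()
h=rk(0,-.18); 
plan([(.44,-.10,.25,1.58),(.432,-.29,.20,1.581),(.432,-.29,.029,1.581)])
E
```

```text
top [449. 277.] ang 1.8 L 172 W 15
top [409. 136.] ang 15.6 L 112 W 34
top [ 429. -139.] ang -17.5 L 176 W 32
top [ 432. -292.] ang 0.6 L 172 W 15
side [443. 276.] ang 1.8 L 170 W 27
side [439. 146.] ang 17.4 L 181 W 44
side [440.  10.] ang -14.1 L 182 W 47
side [ 426. -144.] ang -21.3 L 179 W 47
side [ 414. -292.] ang 1.5 L 142 W 31
at [519.3  75.2 258.5] psi 1.577 t 7.15 F [ 1.2 -0.1  0.6] open 50.2 gf 0.0
POS [[2.0, -4.4, 0.2], [2.0, -4.4, 0.2], [2.0, -4.3, 0.2], [2.0, -4.4, 0.2], [0.2, -4.7, 1.3], [0.2, -4.8, 1.2], [0.3, -4.7, 1.3], [0.2, -4.8, 1.2]] TW [np.float64(-0.0), np.float64(-0.0), np.float64(-0.0), np.float64(-0.0), np.float64(-0.0), np.float64(-0.0), np.float64(-0.0), np.float64(-0.0)]
POS [[0.0, 0.0, 4.3], [0.0, 0.0, 4.3], [0.0, 0.0, 4.3], [0.0, 0.0, 4.2]] TW [np.float64(-0.0), np.float64(-0.0), np.float64(-0.0), np.float64(-0.0)]
end [ 432.5 -290.3   29.5] 1.577
```

Request:
apply_moves:
  delta_pos:
    - [2.0,-4.4,0.2]
    - [2.0,-4.4,0.2]
    - [2.0,-4.3,0.2]
    - [2.0,-4.4,0.2]
    - [0.2,-4.7,1.3]
    - [0.2,-4.8,1.2]
    - [0.3,-4.7,1.3]
    - [0.2,-4.8,1.2]
  twist: [0,0,0,0,0,0,0,0]

```text
t: 8.15
tool_pos: [0.4303, -0.2967, 0.1997]
orientation: [-0.001, 3.14, -0.002]
force: [0.9, 0.2, -0.1]
opening: 0.05
gripper_force: 0.0
```

Request:
apply_moves:
  delta_pos:
    - [0,0,4.3]
    - [0,0,4.3]
    - [0,0,4.3]
    - [0,0,4.2]
    - [0,0,0]
  twist: [0,0,0,0,0]

```text
t: 8.78
tool_pos: [0.431, -0.2955, 0.0279]
orientation: [-0.001, 3.141, -0.001]
force: [-0.5, -0.3, 0.4]
opening: 0.0501
gripper_force: 0.0
```

Request:
apply_moves:
  delta_pos:
    - [0,0,0]
    - [0,0,0]
    - [0,0,0]
    - [0,0,0]
    - [0,0,0]
  twist: [0,0,0,0,0]
  gripper: 1
  squeeze: 25

```text
t: 9.4
tool_pos: [0.4309, -0.2943, 0.028]
orientation: [-0.002, 3.141, -0.0]
force: [-1.8, 0.5, 4.5]
opening: 0.0196
gripper_force: 24.9
```

```bash
python3 - <<'E'
from h import *
s,p,psi=cur(); x,y=rk(0,-.09)
plan([(p[0],p[1],.25,psi),(*rk(-.10,-.09),.25,1.571+YAW),(x,y,.25,1.571+YAW),(x,y,.14,1.571+YAW)])
E
```

```text
at [ 430.9 -294.3   28. ] psi 1.572 t 9.4 F [-1.8  0.5  4.5] open 19.6 gf 24.9
POS [[0.0, 0.0, -4.4], [0.0, 0.0, -4.4], [0.0, 0.0, -4.5], [0.0, 0.0, -4.4], [0.0, 0.0, -4.5], [-1.2, 4.2, 0.0], [-1.2, 4.2, 0.0], [-1.2, 4.2, 0.0]] TW [np.float64(-0.0), np.float64(-0.0), np.float64(-0.0), np.float64(-0.0), np.float64(-0.0), np.float64(-0.0), np.float64(-0.0), np.float64(-0.0)]
POS [[-1.2, 4.2, 0.0], [-1.3, 4.2, 0.0], [-1.2, 4.1, 0.0], [-5.0, 0.0, 0.0], [-5.0, 0.0, 0.0], [0.0, 0.0, 3.7], [0.0, 0.0, 3.7], [0.0, 0.0, 3.6]] TW [np.float64(-0.0), np.float64(-0.01), np.float64(-0.0), np.float64(-0.0), np.float64(-0.0), np.float64(-0.0), np.float64(-0.0), np.float64(-0.0)]
end [603.1 -41.9 140. ] 1.582
```

Request:
apply_moves:
  delta_pos:
    - [0.0,0.0,-4.4]
    - [0.0,0.0,-4.4]
    - [0.0,0.0,-4.5]
    - [0.0,0.0,-4.4]
    - [0.0,0.0,-4.5]
    - [-1.2,4.2,0.0]
    - [-1.2,4.2,0.0]
    - [-1.2,4.2,0.0]
  twist: [0,0,0,0,0,0,0,0]

```text
t: 10.4
tool_pos: [0.4667, -0.167, 0.2495]
orientation: [-0.001, 3.142, 0.0]
force: [0.8, -0.4, -1.5]
opening: 0.0202
gripper_force: 24.9
```

Request:
apply_moves:
  delta_pos:
    - [-1.2,4.2,0.0]
    - [-1.3,4.2,0.0]
    - [-1.2,4.1,0.0]
    - [-5.0,0.0,0.0]
    - [-5.0,0.0,0.0]
    - [0.0,0.0,3.7]
    - [0.0,0.0,3.7]
    - [0.0,0.0,3.6]
  twist: [0,-0.01,0,0,0,0,0,0]

```text
t: 11.4
tool_pos: [0.6028, -0.0418, 0.1378]
orientation: [0.018, -3.141, -0.0]
force: [1.4, 0.0, -0.7]
opening: 0.0197
gripper_force: 24.9
```

Request:
apply_moves:
  delta_pos:
    - [0,0,0]
    - [0,0,0]
  twist: [0,0]

```text
t: 11.65
tool_pos: [0.6037, -0.042, 0.1411]
orientation: [-0.018, 3.14, -0.0]
force: [-0.4, 0.5, -1.0]
opening: 0.0198
gripper_force: 24.9
```

```bash
python3 - <<'E'
from h import *
x,y=rk(0,-.09)
o=look()
plan([(x,y,.127,1.571+YAW)])
E
```

```text
top [449. 275.] ang 1.9 L 172 W 18
top [440. 151.] ang 20.0 L 180 W 33
top [470.   3.] ang -11.9 L 125 W 35
top [537. -46.] ang 1.1 L 33 W 26
top [ 480. -160.] ang -10.4 L 66 W 19
side [443. 276.] ang 1.8 L 170 W 27
side [439. 146.] ang 17.4 L 181 W 44
side [440.  11.] ang -14.1 L 181 W 46
side [ 427. -145.] ang -21.3 L 180 W 47
at [604.5 -42.1 142.2] psi 1.582 t 11.75 F [ 0.6 -0.4 -1.1] open 19.7 gf 24.9
POS [[0.1, 0.1, 1.5]] TW [np.float64(-0.0)]
end [603.5 -41.1 127.2] 1.582
```

Request:
apply_moves:
  delta_pos:
    - [0,0,0.6]
    - [0,0,0.5]
    - [0,0,0]
  twist: [0,0,0]

```text
t: 12.12
tool_pos: [0.6032, -0.0419, 0.1287]
orientation: [-0.018, 3.141, 0.0]
force: [-0.9, -0.8, 0.1]
opening: 0.0197
gripper_force: 25.0
```

Request:
apply_moves:
  delta_pos:
    - [0,0,0.2]
    - [0,0,0.2]
    - [0,0,0.2]
    - [0,0,0]
  twist: [0,0,0,0]
  squeeze: 4

```text
t: 12.62
tool_pos: [0.6032, -0.0419, 0.1228]
orientation: [-0.018, 3.141, -0.0]
force: [-0.8, 0.3, 2.1]
opening: 0.0197
gripper_force: 4.0
```

Request:
apply_moves:
  delta_pos:
    - [0,0,0]
    - [0,0,0]
    - [0,0,0]
  twist: [0,0,0]
  gripper: 3.2

```text
t: 13.0
tool_pos: [0.603, -0.0419, 0.1225]
orientation: [0.018, -3.141, -0.0]
force: [-0.5, 0.2, 0.3]
opening: 0.0319
gripper_force: 0.0
```

Request:
apply_moves:
  delta_pos:
    - [0,0,-2]
    - [0,0,-4]
    - [0,0,-5]
    - [0,4,0]
    - [0,5,0]
    - [0,5,0]
    - [0,5,0]
  twist: [0,0,0,0,0,0,0]

```text
t: 13.88
tool_pos: [0.6011, 0.1496, 0.2347]
orientation: [-0.017, 3.14, 0.0]
force: [-0.1, -0.4, 1.6]
opening: 0.0321
gripper_force: 0.0
```

```bash
python3 - <<'E'
from h import *
o=look(); c=o['top']; print(proj(c,(*rk(0,-.09),.112))); save(c,'t3.png',4,(185,100,350,240))
E
```

```text
top [487. 276.] ang 1.9 L 88 W 18
top [456. 153.] ang 13.6 L 155 W 22
top [445.  10.] ang -13.1 L 186 W 35
top [537. -48.] ang 1.2 L 33 W 29
top [ 429. -139.] ang -17.5 L 176 W 34
side [443. 276.] ang 1.8 L 170 W 27
side [439. 143.] ang 14.2 L 181 W 44
side [441.  11.] ang -15.3 L 183 W 45
side [ 446. -143.] ang -13.0 L 213 W 55
[265.69148321 179.08026088]
```

View pics/t3.png

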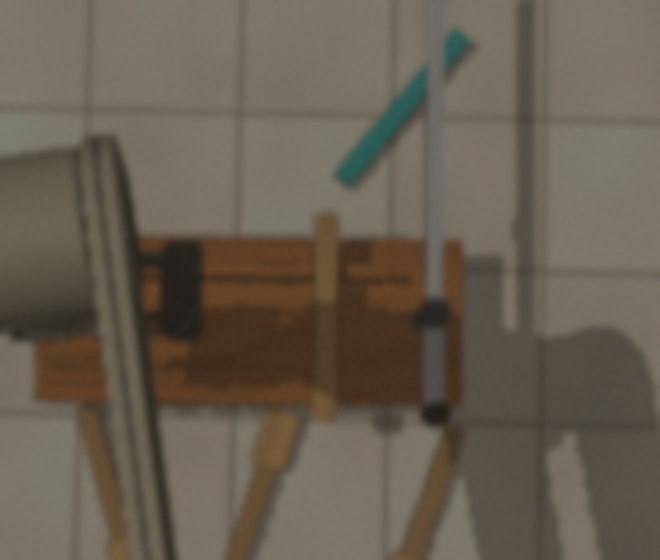

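First stick lies at crop (326,316), across both battens. Next the right-hand turner.

```bash
python3 - <<'E'
from h import *
P=np.radians(72.5); x,y=rk(0,-.04); Q=1.571+YAW
plan([(.45,.12,.235,1.58),(.429,-.139,.18,P),(.429,-.139,.028,P)])
plan([(.429,-.139,.25,P),(.50,y,.25,Q),(x,y,.25,Q),(x,y,.129,Q)],start=(.429,-.139,.028,P))
E
```

```text
at [600.6 152.9 234.4] psi 1.587 t 13.97 F [-0.4 -0.9  0.2] open 31.9 gf 0.0
POS [[3.8, -0.8, 0.0], [3.8, -0.8, 0.0], [3.8, -0.7, 0.0], [3.7, -0.8, -0.1], [0.4, -4.3, 0.9], [0.2, -4.3, 0.9], [-0.1, -4.3, 0.9], [-0.3, -4.3, 0.9]] TW [np.float64(0.0), np.float64(0.0), np.float64(0.0), np.float64(0.01), np.float64(0.05), np.float64(0.05), np.float64(0.05), np.float64(0.05)]
POS [[-0.5, -4.3, 1.0], [-0.7, -4.3, 0.9], [0.0, 0.0, 3.8], [0.0, 0.0, 3.8], [0.0, 0.0, 3.8], [0.0, 0.0, 3.8]] TW [np.float64(0.06), np.float64(0.05), np.float64(0.0), np.float64(0.0), np.float64(0.0), np.float64(0.0)]
end [ 428.8 -138.8   28.4] 1.267
POS [[0.0, 0.0, -4.4], [0.0, 0.0, -4.5], [0.0, 0.0, -4.4], [0.0, 0.0, -4.5], [0.0, 0.0, -4.4], [-0.6, 4.0, 0.0], [-0.9, 4.0, 0.0], [-1.2, 3.9, 0.0]] TW [np.float64(-0.0), np.float64(-0.0), np.float64(-0.0), np.float64(-0.0), np.float64(-0.0), np.float64(-0.08), np.float64(-0.08), np.float64(-0.08)]
POS [[-1.6, 3.8, 0.0], [-3.4, 0.0, 0.0], [-3.4, -0.1, 0.0], [-3.4, 0.0, 0.0], [0.0, 0.0, 4.0], [0.0, 0.0, 4.0], [0.0, 0.0, 4.1]] TW [np.float64(-0.08), np.float64(0.0), np.float64(0.0), np.float64(0.0), np.float64(0.0), np.float64(0.0), np.float64(0.0)]
end [602.4   8.5 129. ] 1.585
```

Request:
apply_moves:
  delta_pos:
    - [3.8,-0.8,0.0]
    - [3.8,-0.8,0.0]
    - [3.8,-0.7,0.0]
    - [3.7,-0.8,-0.1]
    - [0.4,-4.3,0.9]
    - [0.2,-4.3,0.9]
    - [-0.1,-4.3,0.9]
    - [-0.3,-4.3,0.9]
  twist: [0,0,0,0.01,0.05,0.05,0.05,0.05]
  gripper: 5

```text
t: 14.98
tool_pos: [0.4356, -0.0583, 0.199]
orientation: [0.314, 3.123, -0.001]
force: [0.9, -0.4, 0.2]
opening: 0.0501
gripper_force: 0.0
```

Request:
apply_moves:
  delta_pos:
    - [-0.5,-4.3,1.0]
    - [-0.7,-4.3,0.9]
    - [0.0,0.0,3.8]
    - [0.0,0.0,3.8]
    - [0.0,0.0,3.8]
    - [0.0,0.0,3.8]
    - [0,0,0]
  twist: [0.06,0.05,0,0,0,0,0]

```text
t: 15.85
tool_pos: [0.4284, -0.1438, 0.0271]
orientation: [0.484, 3.103, -0.001]
force: [-0.1, -0.3, 0.4]
opening: 0.0501
gripper_force: 0.0
```

Request:
apply_moves:
  delta_pos:
    - [0,0,0]
    - [0,0,0]
    - [0,0,0]
    - [0,0,0]
    - [0,0,0]
  twist: [0,0,0,0,0]
  gripper: 1
  squeeze: 25

```text
t: 16.48
tool_pos: [0.4279, -0.1429, 0.027]
orientation: [0.483, 3.104, -0.0]
force: [-1.3, 0.1, 3.8]
opening: 0.0198
gripper_force: 24.9
```

```bash
python3 - <<'E'
from h import *
s,p,P=cur(); x,y=rk(0,-.04); Q=1.571+YAW
plan([(p[0],p[1],.25,P),(.50,y,.25,Q),(x,y,.25,Q),(x,y,.135,Q)])
E
```

```text
at [ 427.9 -142.9   27. ] psi 1.262 t 16.48 F [-1.3  0.1  3.8] open 19.8 gf 24.9
POS [[0.0, 0.0, -4.5], [0.0, 0.0, -4.5], [0.0, 0.0, -4.4], [0.0, 0.0, -4.5], [0.0, 0.0, -4.4], [-0.6, 4.2, 0.0], [-0.9, 4.1, 0.0], [-1.2, 4.0, 0.0]] TW [np.float64(-0.0), np.float64(-0.0), np.float64(-0.0), np.float64(-0.0), np.float64(-0.0), np.float64(-0.08), np.float64(-0.08), np.float64(-0.08)]
POS [[-1.5, 3.9, 0.0], [-3.4, -0.1, 0.0], [-3.4, 0.0, 0.0], [-3.5, -0.1, 0.0], [0.0, 0.0, 3.8], [0.0, 0.0, 3.8], [0.0, 0.0, 3.9]] TW [np.float64(-0.08), np.float64(-0.0), np.float64(-0.0), np.float64(-0.0), np.float64(-0.0), np.float64(-0.0), np.float64(-0.0)]
end [602.9   8.  135. ] 1.582
```

Request:
apply_moves:
  delta_pos:
    - [0.0,0.0,-4.5]
    - [0.0,0.0,-4.5]
    - [0.0,0.0,-4.4]
    - [0.0,0.0,-4.5]
    - [0.0,0.0,-4.4]
    - [-0.6,4.2,0.0]
    - [-0.9,4.1,0.0]
    - [-1.2,4.0,0.0]
  twist: [0,0,0,0,0,-0.08,-0.08,-0.08]

```text
t: 17.48
tool_pos: [0.4824, -0.0279, 0.2495]
orientation: [0.105, 3.14, -0.0]
force: [0.7, 0.6, -0.1]
opening: 0.0198
gripper_force: 24.9
```

Request:
apply_moves:
  delta_pos:
    - [-1.5,3.9,0.0]
    - [-3.4,-0.1,0.0]
    - [-3.4,0.0,0.0]
    - [-3.5,-0.1,0.0]
    - [0.0,0.0,3.8]
    - [0.0,0.0,3.8]
    - [0.0,0.0,3.9]
    - [0,0,0]
  twist: [-0.08,0,0,0,0,0,0,0]

```text
t: 18.48
tool_pos: [0.5999, 0.0083, 0.1305]
orientation: [0.018, -3.134, -0.001]
force: [0.8, -0.6, -0.9]
opening: 0.0198
gripper_force: 25.0
```

Request:
apply_moves:
  delta_pos:
    - [0,0,0.5]
    - [0,0,0]
  twist: [0,0]

```text
t: 18.73
tool_pos: [0.6037, 0.008, 0.1313]
orientation: [-0.018, 3.139, -0.0]
force: [-0.4, 0.5, -0.6]
opening: 0.0196
gripper_force: 25.0
```

```bash
python3 - <<'E'
from h import *
x,y=rk(0,-.04)
plan([(x,y,.127,1.571+YAW)])
o=look(); c=o['top']; save(c,'t4.png',3,(170,120,360,260))
E
```

```text
at [603.7   8.  131.3] psi 1.582 t 18.73 F [-0.4  0.5 -0.6] open 19.6 gf 25.0
POS [[0.1, 0.0, 0.4]] TW [np.float64(-0.0)]
end [602.7   8.  127.3] 1.582
top [449. 277.] ang 1.8 L 172 W 15
top [477. -11.] ang -2.1 L 155 W 84
side [443. 276.] ang 1.8 L 170 W 27
side [438.  49.] ang 2.0 L 176 W 159
side [ 532. -138.] ang -87.6 L 82 W 25
```

View pics/t4.png

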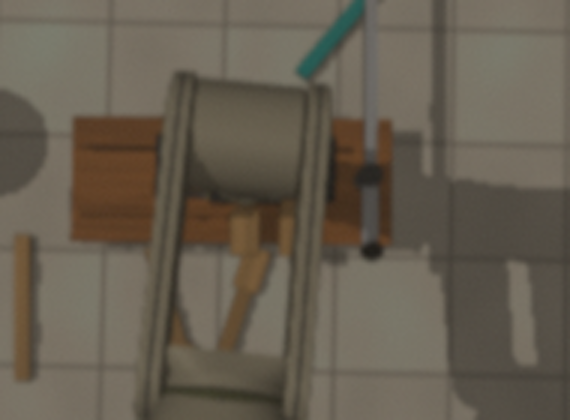

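Turner blade (245,230 in crop) is aligned over the rack. Lowering and releasing.

Request:
apply_moves:
  delta_pos:
    - [0,0,0.3]
    - [0,0,0.2]
    - [0,0,0.2]
    - [0,0,0.1]
    - [0,0,0]
  twist: [0,0,0,0,0]
  squeeze: 4

```text
t: 19.45
tool_pos: [0.603, 0.008, 0.1221]
orientation: [-0.018, 3.141, -0.0]
force: [-1.9, -0.1, 4.5]
opening: 0.02
gripper_force: 4.0
```

Request:
apply_moves:
  delta_pos:
    - [0,0,0]
    - [0,0,0]
    - [0,0,0]
  twist: [0,0,0]
  gripper: 3.2

```text
t: 19.82
tool_pos: [0.6026, 0.0081, 0.1213]
orientation: [0.018, -3.141, -0.0]
force: [-0.5, -0.6, 0.7]
opening: 0.0318
gripper_force: 0.0
```

Request:
apply_moves:
  delta_pos:
    - [0,0,-2]
    - [0,0,-4]
    - [0,0,-5]
    - [0,-5,0]
    - [0,-5,0]
    - [0,-5,0]
    - [0,-5,0]
    - [0,-5,0]
  twist: [0,0,0,0,0,0,0,0]

```text
t: 20.82
tool_pos: [0.6057, -0.2437, 0.2336]
orientation: [-0.018, 3.14, -0.001]
force: [1.0, 0.6, 0.4]
opening: 0.0321
gripper_force: 0.0
```

```bash
python3 - <<'E'
from h import *
o=look(); c=o['top']; save(c,'t5.png',4,(170,130,330,260))
E
```

```text
top [447. 277.] ang 1.8 L 168 W 15
top [443.  95.] ang 17.4 L 185 W 33
top [454.  10.] ang -6.7 L 201 W 53
top [535. -46.] ang 1.2 L 37 W 33
side [443. 276.] ang 1.8 L 170 W 27
side [438.  46.] ang 2.0 L 176 W 165
side [ 530. -128.] ang -87.6 L 101 W 29
```

View pics/t5.png

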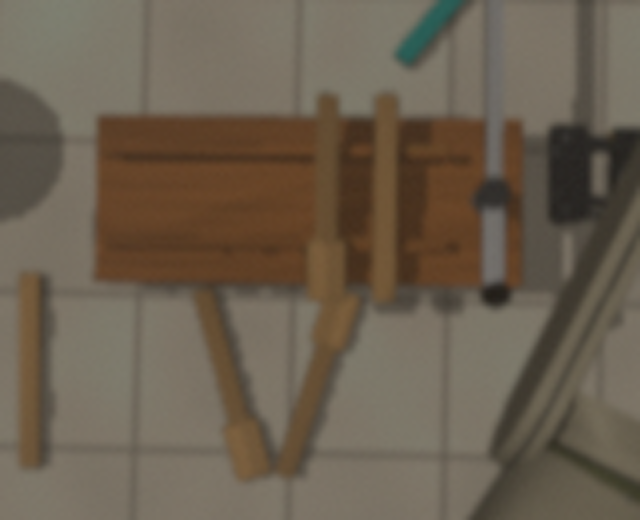

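The top view shows the left turner was knocked: it is now centred near y = 0.095 (crop 235,385). Two utensils already lie on the rack. The turner at crop (320,385) tucks its blade close under the rack edge, so I'll pull it toward the robot before lifting. First, exact axes from the handle midlines.

```bash
cat >> h.py <<'E'
def handle(c,r0,r1,x0,x1,z=.016):
    h=cv2.cvtColor(cv2.GaussianBlur(c['frame'],(3,3),0),cv2.COLOR_RGB2HSV);m=(h[:,:,0]>=14)&(h[:,:,0]<=18)&(h[:,:,1]>85)
    P=[]
    for r in range(r0,r1):
        xs=np.nonzero(m[r,x0:x1])[0]
        if len(xs): P.append(plane(c,xs.mean()+x0,r,z)[:2])
    P=np.array(P);a,b=np.polyfit(P[:,0],P[:,1],1); res=np.std(P[:,1]-a*P[:,0]-b)
    print('axis deg',round(np.degrees(np.arctan(a)),1),'y at .435',round(a*.435+b,4),'res',round(res*1e3,1),'x range',P[:,0].min().round(3),P[:,0].max().round(3))
E
python3 - <<'E'
from h import *
c=snap('top')
handle(c,219,246,239,262); handle(c,205,232,212,236)
handle(c,205,248,212,238)
E
```

```text
axis deg -17.2 y at .435 0.0168 res 0.8 x range 0.368 0.464
axis deg 16.8 y at .435 0.0928 res 0.7 x range 0.418 0.513
axis deg 17.2 y at .435 0.0924 res 0.9 x range 0.36 0.513
```

```bash
python3 - <<'E'
from h import *
P=1.271; Q=1.571+YAW
plan([(.45,-.15,.235,1.45),(.4355,.0166,.18,P),(.4355,.0166,.028,P)])
E
```

```text
at [ 605.3 -244.6  233. ] psi 1.578 t 20.98 F [0.1 0.6 0. ] open 32.4 gf 0.0
POS [[3.9, 2.4, -0.1], [3.9, 2.3, 0.0], [4.0, 2.1, -0.1], [4.1, 2.1, 0.0], [0.9, 4.1, 1.4], [1.0, 4.0, 1.4], [1.2, 4.0, 1.3], [1.4, 4.0, 1.4]] TW [np.float64(0.03), np.float64(0.03), np.float64(0.03), np.float64(0.04), np.float64(0.04), np.float64(0.05), np.float64(0.04), np.float64(0.05)]
POS [[0.0, 0.0, 3.8], [0.0, 0.0, 3.8], [0.0, 0.0, 3.8], [0.0, 0.0, 3.8]] TW [np.float64(-0.0), np.float64(-0.0), np.float64(-0.0), np.float64(-0.0)]
end [435.5  17.1  28. ] 1.268
```

Request:
apply_moves:
  delta_pos:
    - [3.9,2.4,-0.1]
    - [3.9,2.3,0.0]
    - [4.0,2.1,-0.1]
    - [4.1,2.1,0.0]
    - [0.9,4.1,1.4]
    - [1.0,4.0,1.4]
    - [1.2,4.0,1.3]
    - [1.4,4.0,1.4]
  twist: [0.03,0.03,0.03,0.04,0.04,0.05,0.04,0.05]
  gripper: 4.5

```text
t: 21.98
tool_pos: [0.4346, 0.0214, 0.1795]
orientation: [0.468, 3.104, 0.001]
force: [0.6, 0.4, -0.6]
opening: 0.0447
gripper_force: 0.0
```

Request:
apply_moves:
  delta_pos:
    - [0.0,0.0,3.8]
    - [0.0,0.0,3.8]
    - [0.0,0.0,3.8]
    - [0.0,0.0,3.8]
    - [0,0,0]
  twist: [0,0,0,0,0]

```text
t: 22.6
tool_pos: [0.4354, 0.0201, 0.027]
orientation: [0.466, 3.106, 0.001]
force: [0.2, -0.3, 0.1]
opening: 0.0452
gripper_force: 0.0
```

Request:
apply_moves:
  delta_pos:
    - [0,0,0]
    - [0,0,0]
    - [0,0,0]
    - [0,0,0]
    - [0,0,0]
  twist: [0,0,0,0,0]
  gripper: 1
  squeeze: 25

```text
t: 23.22
tool_pos: [0.435, 0.0193, 0.0271]
orientation: [0.468, 3.106, 0.0]
force: [-2.5, 2.1, 6.7]
opening: 0.0197
gripper_force: 25.0
```

```bash
python3 - <<'E'
from h import *
s,p,P=cur(); x,y=rk(-.01,.01); Q=1.571+YAW
plan([(p[0],p[1],.032,P),(p[0]-.06,p[1],.035,P),(p[0]-.06,p[1],.25,P),(.48,y,.25,Q),(x,y,.25,Q),(x,y,.131,Q)])
E
```

```text
at [435.   19.3  27.1] psi 1.272 t 23.23 F [-2.5  2.1  6.7] open 19.7 gf 25.0
POS [[0.0, 0.0, -0.5], [2.9, -0.9, -0.1], [2.8, -0.9, -0.2], [0.0, 0.0, -4.3], [0.0, 0.0, -4.3], [0.0, 0.0, -4.3], [0.0, 0.0, -4.3], [0.0, 0.0, -4.3]] TW [np.float64(-0.0), np.float64(-0.0), np.float64(-0.0), np.float64(-0.0), np.float64(-0.0), np.float64(-0.0), np.float64(-0.0), np.float64(-0.0)]
POS [[-3.0, 2.3, 0.0], [-3.1, 2.0, 0.0], [-3.4, 1.6, 0.0], [-3.7, 0.0, 0.0], [-3.7, -0.1, 0.0], [-3.8, 0.0, 0.0], [0.0, 0.0, 4.0], [0.0, 0.0, 4.0]] TW [np.float64(-0.1), np.float64(-0.11), np.float64(-0.1), np.float64(-0.0), np.float64(-0.0), np.float64(-0.0), np.float64(-0.0), np.float64(-0.0)]
POS [[0.0, 0.0, 3.9]] TW [np.float64(-0.0)]
end [592.3  58.6 131.1] 1.582
```

Request:
apply_moves:
  delta_pos:
    - [0.0,0.0,-0.5]
    - [2.9,-0.9,-0.1]
    - [2.8,-0.9,-0.2]
    - [0.0,0.0,-4.3]
    - [0.0,0.0,-4.3]
    - [0.0,0.0,-4.3]
    - [0.0,0.0,-4.3]
    - [0.0,0.0,-4.3]
  twist: [0,0,0,0,0,0,0,0]

```text
t: 24.22
tool_pos: [0.3747, 0.0186, 0.2512]
orientation: [0.468, 3.106, -0.0]
force: [1.5, -0.3, -1.1]
opening: 0.0201
gripper_force: 25.0
```

Request:
apply_moves:
  delta_pos:
    - [-3.0,2.3,0.0]
    - [-3.1,2.0,0.0]
    - [-3.4,1.6,0.0]
    - [-3.7,0.0,0.0]
    - [-3.7,-0.1,0.0]
    - [-3.8,0.0,0.0]
    - [0.0,0.0,4.0]
    - [0.0,0.0,4.0]
  twist: [-0.1,-0.11,-0.1,0,0,0,0,0]

```text
t: 25.22
tool_pos: [0.5927, 0.0584, 0.1687]
orientation: [-0.017, 3.141, -0.0]
force: [-0.3, -0.5, -1.0]
opening: 0.0198
gripper_force: 25.0
```

Request:
apply_moves:
  delta_pos:
    - [0,0,2]
    - [0,0,1.5]
    - [0,0,0]
    - [0,0,0]
  twist: [0,0,0,0]

```text
t: 25.72
tool_pos: [0.5931, 0.0585, 0.1363]
orientation: [-0.018, 3.139, 0.0]
force: [-0.6, 0.2, -0.0]
opening: 0.019
gripper_force: 25.0
```

```bash
python3 - <<'E'
from h import *
x,y=rk(-.01,.01); plan([(x,y,.122,1.571+YAW)])
c=snap('side');save(c,'s2.png',5,(200,135,320,255))
E
```

```text
at [593.1  58.5 136.3] psi 1.582 t 25.73 F [-0.6  0.2 -0. ] open 19.0 gf 25.0
POS [[0.1, 0.0, 1.4]] TW [np.float64(-0.0)]
end [592.1  58.5 122.3] 1.582
```

View pics/s2.png

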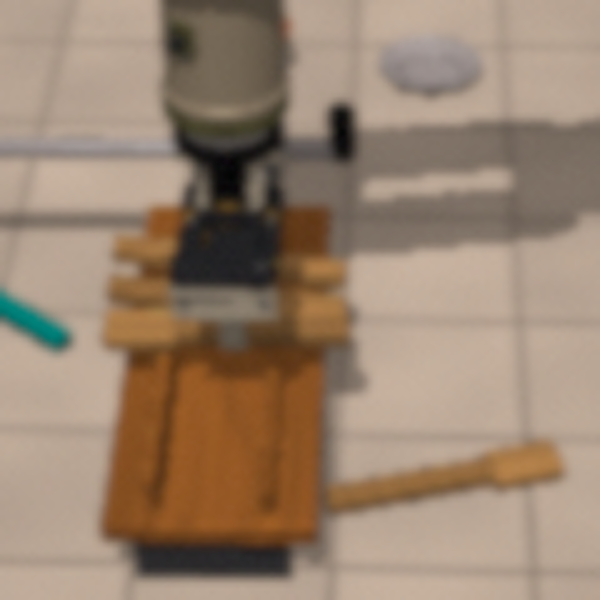

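The turner is held over the rack next to the two placed ones (side crop y≈325). The remaining turner is at (450,480). Lowering.

Request:
apply_moves:
  delta_pos:
    - [0,0,0.5]
    - [0,0,0.1]
  twist: [0,0]

```text
t: 26.02
tool_pos: [0.5921, 0.0585, 0.1286]
orientation: [-0.018, 3.141, -0.0]
force: [-0.8, -0.7, -0.7]
opening: 0.0195
gripper_force: 25.0
```

Request:
apply_moves:
  delta_pos:
    - [0,0,0.2]
    - [0,0,0.2]
    - [0,0,0.2]
    - [0,0,0.2]
    - [0,0,0]
  twist: [0,0,0,0,0]
  squeeze: 4

```text
t: 26.65
tool_pos: [0.5923, 0.0585, 0.1208]
orientation: [-0.018, 3.141, 0.0]
force: [-0.1, 0.9, 2.5]
opening: 0.0197
gripper_force: 4.0
```

Request:
apply_moves:
  delta_pos:
    - [0,0,0]
    - [0,0,0]
    - [0,0,0]
  twist: [0,0,0]
  gripper: 3.2

```text
t: 27.02
tool_pos: [0.592, 0.0585, 0.1205]
orientation: [0.018, -3.141, 0.0]
force: [0.7, 0.2, 0.2]
opening: 0.032
gripper_force: 0.0
```

Request:
apply_moves:
  delta_pos:
    - [0,0,-2]
    - [0,0,-4]
    - [0,0,-5]
    - [0,-5,0]
    - [0,-5,0]
    - [0,-5,0]
    - [0,-5,0]
    - [0,-5,0]
  twist: [0,0,0,0,0,0,0,0]

```text
t: 28.02
tool_pos: [0.5951, -0.1932, 0.2327]
orientation: [-0.018, 3.14, -0.001]
force: [1.5, 0.8, 0.4]
opening: 0.0321
gripper_force: 0.0
```

Request:
apply_moves:
  delta_pos:
    - [0,-1,0]
    - [0,0,0]
  twist: [0,0]

```text
t: 28.28
tool_pos: [0.5951, -0.2018, 0.2316]
orientation: [-0.016, 3.141, 0.0]
force: [0.7, 0.9, -0.2]
opening: 0.0322
gripper_force: 0.0
```

```bash
python3 - <<'E'
from h import *
o=look(); c=o['top']; save(c,'t6.png',4,(170,130,330,260))
handle(c,205,232,212,236);handle(c,205,248,165,195)
for p in ((0,-.09),(0,-.04),(0,.01)): print((proj(c,(*rk(*p),.112))-[170,130])*4)
P=np.radians(106.8)
plan([(.45,.0,.235,1.7),(.4355,.0925,.18,P),(.4355,.0925,.028,P)])
E
```

```text
top [447. 277.] ang 1.8 L 168 W 15
top [442.  96.] ang 17.4 L 184 W 33
top [532.  61.] ang 1.3 L 37 W 26
top [534.   7.] ang -88.7 L 52 W 37
top [535. -48.] ang 1.2 L 37 W 29
side [443. 276.] ang 1.8 L 170 W 27
side [438.  95.] ang 18.1 L 184 W 45
side [ 529. -103.] ang -87.6 L 151 W 29
axis deg 15.5 y at .435 0.0935 res 1.6 x range 0.418 0.513
axis deg 1.8 y at .435 0.2764 res 0.0 x range 0.363 0.509
[382.76593286 196.32104352]
[324.63426957 195.85848593]
[266.48893298 195.39581954]
at [ 595.3 -200.3  231.3] psi 1.583 t 28.38 F [0.3 0.5 0. ] open 32.1 gf 0.0
POS [[2.9, 4.0, -0.1], [2.8, 4.1, -0.1], [2.7, 4.2, -0.1], [2.5, 4.2, 0.0], [2.5, 4.3, -0.1], [0.1, 3.1, 1.8], [-0.1, 3.1, 1.9], [-0.3, 3.1, 1.8]] TW [np.float64(-0.02), np.float64(-0.02), np.float64(-0.03), np.float64(-0.02), np.float64(-0.03), np.float64(-0.05), np.float64(-0.06), np.float64(-0.05)]
POS [[0.0, 0.0, 3.8], [0.0, 0.0, 3.8], [0.0, 0.0, 3.8], [0.0, 0.0, 3.8]] TW [np.float64(-0.0), np.float64(-0.0), np.float64(-0.0), np.float64(-0.0)]
end [435.5  92.1  28.3] 1.863
```

View pics/t6.png

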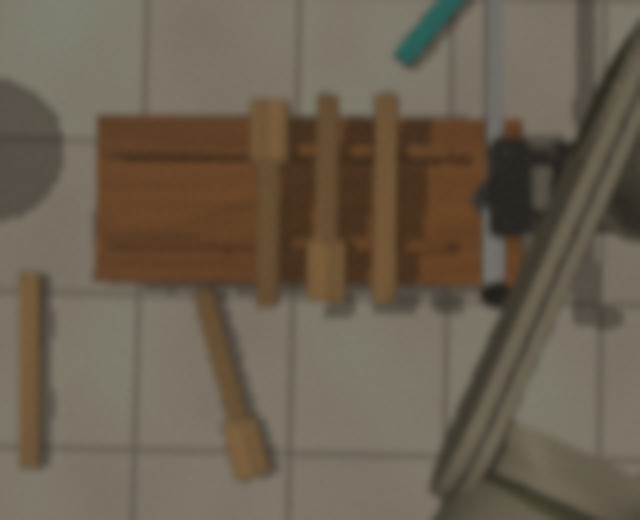

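Three are on the rack, evenly spaced (crop x = 268, 327, 385). Picking the last turner (crop 232,385).

Request:
apply_moves:
  delta_pos:
    - [2.9,4.0,-0.1]
    - [2.8,4.1,-0.1]
    - [2.7,4.2,-0.1]
    - [2.5,4.2,0.0]
    - [2.5,4.3,-0.1]
    - [0.1,3.1,1.8]
    - [-0.1,3.1,1.9]
    - [-0.3,3.1,1.8]
  twist: [-0.02,-0.02,-0.03,-0.02,-0.03,-0.05,-0.06,-0.05]
  gripper: 4.5

```text
t: 29.38
tool_pos: [0.4347, 0.0934, 0.1795]
orientation: [-0.462, 3.106, 0.0]
force: [-0.2, 0.6, -0.0]
opening: 0.0451
gripper_force: 0.0
```

Request:
apply_moves:
  delta_pos:
    - [0.0,0.0,3.8]
    - [0.0,0.0,3.8]
    - [0.0,0.0,3.8]
    - [0.0,0.0,3.8]
    - [0,0,0]
  twist: [0,0,0,0,0]

```text
t: 30.0
tool_pos: [0.4352, 0.0924, 0.0271]
orientation: [-0.459, 3.108, 0.0]
force: [-0.2, 1.0, -0.1]
opening: 0.0449
gripper_force: 0.0
```

Request:
apply_moves:
  delta_pos:
    - [0,0,0]
    - [0,0,0]
    - [0,0,0]
    - [0,0,0]
    - [0,0,0]
  twist: [0,0,0,0,0]
  gripper: 1
  squeeze: 25

```text
t: 30.62
tool_pos: [0.4356, 0.0912, 0.028]
orientation: [-0.455, 3.108, 0.001]
force: [-2.3, 2.2, 4.7]
opening: 0.0201
gripper_force: 25.0
```

```bash
python3 - <<'E'
from h import *
s,p,P=cur(); x,y=rk(-.008,.06); Q=1.571+YAW
plan([(p[0],p[1],.032,P),(p[0]-.06,p[1],.035,P),(p[0]-.06,p[1],.25,P),(.48,y,.25,Q),(x,y,.25,Q),(x,y,.135,Q)])
E
```

```text
at [435.6  91.2  28. ] psi 1.862 t 30.62 F [-2.3  2.2  4.7] open 20.1 gf 25.0
POS [[0.0, 0.0, -0.4], [2.9, 0.9, -0.2], [2.8, 0.8, -0.1], [0.0, 0.0, -4.3], [0.0, 0.0, -4.3], [0.0, 0.0, -4.3], [0.0, 0.0, -4.3], [0.0, 0.0, -4.3]] TW [np.float64(-0.0), np.float64(-0.0), np.float64(-0.0), np.float64(-0.0), np.float64(-0.0), np.float64(-0.0), np.float64(-0.0), np.float64(-0.0)]
POS [[-3.5, -0.4, 0.0], [-3.5, -0.2, 0.0], [-3.5, 0.2, 0.0], [-3.8, 0.0, 0.0], [-3.8, -0.1, 0.0], [-3.7, 0.0, 0.0], [0.0, 0.0, 3.8], [0.0, 0.0, 3.8]] TW [np.float64(0.09), np.float64(0.09), np.float64(0.1), np.float64(-0.0), np.float64(-0.0), np.float64(-0.0), np.float64(-0.0), np.float64(-0.0)]
POS [[0.0, 0.0, 3.9]] TW [np.float64(-0.0)]
end [593.1 108.5 135. ] 1.582
```

Request:
apply_moves:
  delta_pos:
    - [0.0,0.0,-0.4]
    - [2.9,0.9,-0.2]
    - [2.8,0.8,-0.1]
    - [0.0,0.0,-4.3]
    - [0.0,0.0,-4.3]
    - [0.0,0.0,-4.3]
    - [0.0,0.0,-4.3]
    - [0.0,0.0,-4.3]
  twist: [0,0,0,0,0,0,0,0]

```text
t: 31.62
tool_pos: [0.3758, 0.0907, 0.2511]
orientation: [-0.455, 3.108, -0.001]
force: [0.5, 0.4, -1.6]
opening: 0.02
gripper_force: 25.0
```

Request:
apply_moves:
  delta_pos:
    - [-3.5,-0.4,0.0]
    - [-3.5,-0.2,0.0]
    - [-3.5,0.2,0.0]
    - [-3.8,0.0,0.0]
    - [-3.8,-0.1,0.0]
    - [-3.7,0.0,0.0]
    - [0.0,0.0,3.8]
    - [0.0,0.0,3.8]
  twist: [0.09,0.09,0.1,0,0,0,0,0]

```text
t: 32.62
tool_pos: [0.5936, 0.1081, 0.1727]
orientation: [-0.017, 3.141, -0.0]
force: [-0.6, 0.2, -0.4]
opening: 0.0201
gripper_force: 25.0
```

Request:
apply_moves:
  delta_pos:
    - [0,0,2.4]
    - [0,0,1.5]
    - [0,0,0]
    - [0,0,0]
  twist: [0,0,0,0]

```text
t: 33.12
tool_pos: [0.5938, 0.1084, 0.1361]
orientation: [-0.018, 3.14, 0.0]
force: [-0.1, 0.3, -0.6]
opening: 0.0199
gripper_force: 25.0
```

```bash
python3 - <<'E'
from h import *
x,y=rk(-.008,.06); plan([(x,y,.122,1.571+YAW)])
E
```

```text
at [593.8 108.4 136.1] psi 1.582 t 33.12 F [-0.1  0.3 -0.6] open 19.9 gf 25.0
POS [[0.0, 0.0, 1.4]] TW [np.float64(-0.0)]
end [593.8 108.4 122.1] 1.582
```

Request:
apply_moves:
  delta_pos:
    - [0,0,0.5]
    - [0,0,0.1]
  twist: [0,0]

```text
t: 33.38
tool_pos: [0.5931, 0.1084, 0.1289]
orientation: [-0.018, 3.141, 0.0]
force: [0.7, 0.1, -0.3]
opening: 0.0195
gripper_force: 25.0
```

Request:
apply_moves:
  delta_pos:
    - [0,0,0.2]
    - [0,0,0.2]
    - [0,0,0.2]
    - [0,0,0.1]
    - [0,0,0]
  twist: [0,0,0,0,0]
  squeeze: 4

```text
t: 34.0
tool_pos: [0.5931, 0.1084, 0.1221]
orientation: [-0.018, 3.141, -0.0]
force: [-2.4, -0.4, 4.3]
opening: 0.0197
gripper_force: 4.0
```

Request:
apply_moves:
  delta_pos:
    - [0,0,0]
    - [0,0,0]
    - [0,0,0]
  twist: [0,0,0]
  gripper: 3.2

```text
t: 34.38
tool_pos: [0.5928, 0.1083, 0.1214]
orientation: [0.017, -3.141, 0.0]
force: [0.4, 0.4, 0.1]
opening: 0.0318
gripper_force: 0.0
```

Request:
apply_moves:
  delta_pos:
    - [0,0,-2]
    - [0,0,-4]
    - [0,0,-5]
    - [4,0,0]
    - [5,0,0]
    - [5,0,0]
    - [1,0,0]
    - [0,0,0]
  twist: [0,0,0,0,0,0,0,0]

```text
t: 35.38
tool_pos: [0.4436, 0.1068, 0.2333]
orientation: [-0.018, 3.138, 0.001]
force: [-0.2, 0.6, 0.6]
opening: 0.032
gripper_force: 0.0
```

```bash
python3 - <<'E'
from h import *
o=look(); c=o['top']
handle(c,205,240,165,195)
P=1.571+np.radians(1.8)
plan([(.435,.2764,.18,P),(.435,.2764,.028,P)])
E
```

```text
top [509. 277.] ang 1.9 L 52 W 18
top [531. 112.] ang -88.7 L 41 W 37
top [531.  61.] ang 1.3 L 41 W 26
top [534.   7.] ang -88.7 L 44 W 37
top [535. -46.] ang 1.2 L 37 W 33
side [443. 276.] ang 1.8 L 170 W 27
side [528. -73.] ang -87.6 L 211 W 29
axis deg -0.6 y at .435 0.2789 res 0.8 x range 0.48 0.509
at [444.2 106.7 232.7] psi 1.582 t 35.48 F [-0.2 -0.7 -0.9] open 32.0 gf 0.0
POS [[0.2, 4.2, 1.3], [0.1, 4.3, 1.3], [0.2, 4.2, 1.3], [0.1, 4.3, 1.4], [0.0, 0.0, 3.8], [0.0, 0.0, 3.8], [0.0, 0.0, 3.8], [0.0, 0.0, 3.8]] TW [np.float64(-0.01), np.float64(-0.0), np.float64(-0.01), np.float64(-0.0), np.float64(-0.0), np.float64(-0.0), np.float64(-0.0), np.float64(-0.0)]
end [434.6 276.6  27.7] 1.602
```

Request:
apply_moves:
  delta_pos:
    - [0.2,4.2,1.3]
    - [0.1,4.3,1.3]
    - [0.2,4.2,1.3]
    - [0.1,4.3,1.4]
    - [0.0,0.0,3.8]
    - [0.0,0.0,3.8]
    - [0.0,0.0,3.8]
    - [0.0,0.0,3.8]
  twist: [-0.01,0,-0.01,0,0,0,0,0]
  gripper: 4.5

```text
t: 36.48
tool_pos: [0.4344, 0.2769, 0.0252]
orientation: [-0.049, 3.141, 0.0]
force: [0.5, 1.1, 5.5]
opening: 0.0451
gripper_force: 8.1
```

Request:
apply_moves:
  delta_pos:
    - [0,0,0]
  twist: [0]

```text
t: 36.6
tool_pos: [0.4353, 0.2772, 0.0262]
orientation: [-0.048, 3.14, 0.001]
force: [-0.7, 0.0, 0.5]
opening: 0.045
gripper_force: 0.0
```

Request:
apply_moves:
  delta_pos:
    - [0,0,0]
    - [0,0,0]
    - [0,0,0]
    - [0,0,0]
    - [0,0,0]
  twist: [0,0,0,0,0]
  gripper: 1
  squeeze: 25

```text
t: 37.22
tool_pos: [0.4332, 0.2765, 0.0266]
orientation: [0.049, -3.141, 0.0]
force: [-0.4, 0.6, -0.2]
opening: 0.0199
gripper_force: 25.0
```

```bash
python3 - <<'E'
from h import *
s,p,P=cur(); x,y=rk(-.01,.11); Q=1.571+YAW
plan([(p[0],p[1],.032,P),(p[0]-.04,p[1],.035,P),(p[0]-.04,p[1],.25,P),(.48,y,.25,Q),(x,y,.25,Q),(x,y,.135,Q)])
E
```

```text
at [433.2 276.5  26.6] psi 1.602 t 37.23 F [-0.4  0.6 -0.2] open 19.9 gf 25.0
POS [[0.0, 0.0, -0.5], [4.0, 0.1, -0.3], [0.0, 0.0, -4.3], [0.0, 0.0, -4.3], [0.0, 0.0, -4.3], [0.0, 0.0, -4.3], [0.0, 0.0, -4.3], [-2.8, -4.0, 0.0]] TW [np.float64(-0.0), np.float64(-0.0), np.float64(-0.0), np.float64(-0.0), np.float64(-0.0), np.float64(-0.0), np.float64(-0.0), np.float64(0.01)]
POS [[-2.8, -4.0, 0.0], [-2.8, -4.0, 0.0], [-3.7, 0.0, 0.0], [-3.7, -0.1, 0.0], [-3.7, 0.0, 0.0], [0.0, 0.0, 3.8], [0.0, 0.0, 3.8], [0.0, 0.0, 3.9]] TW [np.float64(0.0), np.float64(0.01), np.float64(-0.0), np.float64(-0.0), np.float64(-0.0), np.float64(-0.0), np.float64(-0.0), np.float64(-0.0)]
end [591.2 158.6 134.6] 1.582
```

Request:
apply_moves:
  delta_pos:
    - [0.0,0.0,-0.5]
    - [4.0,0.1,-0.3]
    - [0.0,0.0,-4.3]
    - [0.0,0.0,-4.3]
    - [0.0,0.0,-4.3]
    - [0.0,0.0,-4.3]
    - [0.0,0.0,-4.3]
    - [-2.8,-4.0,0.0]
  twist: [0,0,0,0,0,0,0,0.01]

```text
t: 38.22
tool_pos: [0.4238, 0.2395, 0.255]
orientation: [-0.04, 3.134, 0.007]
force: [1.6, 0.0, -1.0]
opening: 0.0196
gripper_force: 25.0
```

Request:
apply_moves:
  delta_pos:
    - [-2.8,-4.0,0.0]
    - [-2.8,-4.0,0.0]
    - [-3.7,0.0,0.0]
    - [-3.7,-0.1,0.0]
    - [-3.7,0.0,0.0]
    - [0.0,0.0,3.8]
    - [0.0,0.0,3.8]
    - [0.0,0.0,3.5]
  twist: [0,0.01,0,0,0,0,0,0]

```text
t: 39.22
tool_pos: [0.5911, 0.1585, 0.1375]
orientation: [0.017, -3.141, 0.0]
force: [-0.1, -0.2, -0.8]
opening: 0.0199
gripper_force: 25.0
```

Request:
apply_moves:
  delta_pos:
    - [0,0,0]
    - [0,0,0]
  twist: [0,0]

```text
t: 39.48
tool_pos: [0.592, 0.1588, 0.1404]
orientation: [-0.018, 3.14, 0.0]
force: [0.5, 0.2, 0.6]
opening: 0.0199
gripper_force: 25.0
```

```bash
python3 - <<'E'
from h import *
x,y=rk(-.01,.11); plan([(x,y,.121,1.571+YAW)])
E
```

```text
at [592.  158.8 140.4] psi 1.582 t 39.48 F [0.5 0.2 0.6] open 19.9 gf 25.0
POS [[0.1, -0.1, 1.9]] TW [np.float64(-0.0)]
end [591.  157.8 121.4] 1.582
```

Request:
apply_moves:
  delta_pos:
    - [0,0,0.6]
    - [0,0,0.4]
    - [0,0,0.1]
  twist: [0,0,0]

```text
t: 39.85
tool_pos: [0.5912, 0.1586, 0.1277]
orientation: [-0.018, 3.141, 0.0]
force: [-0.1, -0.5, -0.6]
opening: 0.0196
gripper_force: 25.0
```

Request:
apply_moves:
  delta_pos:
    - [0,0,0.2]
    - [0,0,0.2]
    - [0,0,0.2]
    - [0,0,0.2]
    - [0,0,0]
  twist: [0,0,0,0,0]
  squeeze: 4

```text
t: 40.48
tool_pos: [0.5916, 0.1587, 0.12]
orientation: [-0.018, 3.141, 0.0]
force: [-0.6, 0.1, 2.5]
opening: 0.0201
gripper_force: 4.0
```

Request:
apply_moves:
  delta_pos:
    - [0,0,0]
    - [0,0,0]
    - [0,0,0]
  twist: [0,0,0]
  gripper: 3.2

```text
t: 40.85
tool_pos: [0.5911, 0.1586, 0.1194]
orientation: [0.018, -3.141, 0.0]
force: [-0.4, 0.2, 0.1]
opening: 0.0319
gripper_force: 0.0
```

Request:
apply_moves:
  delta_pos:
    - [0,0,-2]
    - [0,0,-4]
    - [0,0,-5]
    - [3,2,0]
    - [5,4,0]
    - [5,4,0]
    - [5,4,0]
    - [0,0,0]
  twist: [0,0,0,0,0,0,0,0]

```text
t: 41.85
tool_pos: [0.4107, 0.2964, 0.2316]
orientation: [-0.026, 3.14, 0.003]
force: [0.7, -0.1, 0.0]
opening: 0.032
gripper_force: 0.0
```

```bash
python3 - <<'E'
from h import *
a=snap('top')['frame'][130:220,170:310,::-1];b=snap('side')['frame'][145:265,190:320,::-1]
a=cv2.resize(a,None,fx=3,fy=3,interpolation=2);b=cv2.resize(b,None,fx=2.8,fy=2.8,interpolation=2)
H=max(a.shape[0],b.shape[0]);pad=lambda i:np.pad(i,((0,H-i.shape[0]),(0,0),(0,0)))
cv2.imwrite('pics/p7.png',np.hstack([pad(a),pad(b)]))
h=rk(0,-.18)
plan([(.42,-.02,.27,1.571),(.5200,-.1295,.27,1.571),(.5200,-.1295,.187,1.571)])
E
```

```text
at [413.5 294.3 231.3] psi 1.584 t 41.95 F [ 0.4 -0.1 -0.4] open 32.4 gf 0.0
POS [[0.0, -4.5, -0.6], [0.0, -4.5, -0.5], [0.0, -4.5, -0.6], [-0.1, -4.5, -0.5], [0.0, -4.5, -0.6], [-0.1, -4.5, -0.5], [-0.1, -4.4, -0.6], [-3.3, -3.7, 0.0]] TW [np.float64(0.0), np.float64(0.0), np.float64(0.0), np.float64(0.0), np.float64(0.0), np.float64(0.01), np.float64(0.0), np.float64(0.0)]
POS [[-3.3, -3.7, 0.0], [-3.4, -3.6, 0.0], [0.0, 0.0, 4.2], [0.0, 0.0, 4.1]] TW [np.float64(0.0), np.float64(0.0), np.float64(0.0), np.float64(0.0)]
end [ 520.5 -129.3  187.3] 1.574
```

View pics/p7.png

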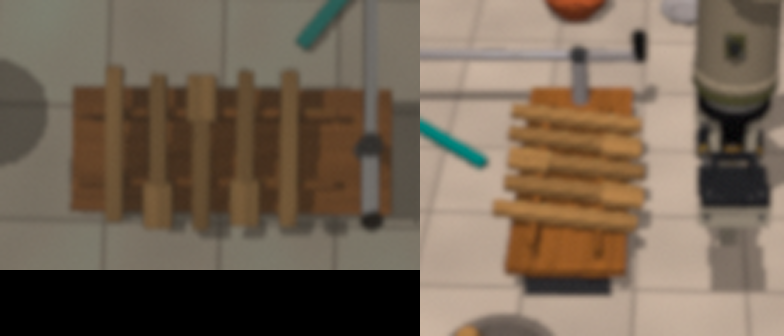

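All five lie side by side across both battens, and the bar is still open with its knob at (371,220) in the left panel. Now closing it.

Request:
apply_moves:
  delta_pos:
    - [0.0,-4.5,-0.6]
    - [0.0,-4.5,-0.5]
    - [0.0,-4.5,-0.6]
    - [-0.1,-4.5,-0.5]
    - [0.0,-4.5,-0.6]
    - [-0.1,-4.5,-0.5]
    - [-0.1,-4.4,-0.6]
    - [-3.3,-3.7,0.0]
  twist: [0,0,0,0,0,0.01,0,0]
  gripper: 5.5

```text
t: 42.95
tool_pos: [0.4528, -0.0607, 0.2708]
orientation: [0.003, 3.138, -0.002]
force: [0.8, -0.4, 0.8]
opening: 0.0552
gripper_force: 0.0
```

Request:
apply_moves:
  delta_pos:
    - [-3.3,-3.7,0.0]
    - [-3.4,-3.6,0.0]
    - [0,0,0]
    - [0,0,0]
  twist: [0,0,0,0]

```text
t: 43.45
tool_pos: [0.5192, -0.1311, 0.2687]
orientation: [-0.001, -3.141, -0.0]
force: [0.2, -0.1, 0.4]
opening: 0.055
gripper_force: 0.0
```

```bash
python3 - <<'E'
from h import *
plan([(.5198,-.1305,.187,1.571)])
E
```

```text
at [ 519.2 -131.1  268.7] psi 1.57 t 43.45 F [ 0.2 -0.1  0.4] open 55.0 gf 0.0
POS [[0.0, 0.0, 4.1], [-0.1, 0.1, 4.1]] TW [np.float64(-0.0), np.float64(-0.0)]
end [ 520.2 -130.1  186.7] 1.57
```

Request:
apply_moves:
  delta_pos:
    - [0,0,4.1]
    - [0,0,4.1]
    - [0,0,0]
  twist: [0,0,0]

```text
t: 43.82
tool_pos: [0.5169, -0.1288, 0.184]
orientation: [0.003, -3.136, -0.003]
force: [-0.3, 0.2, 0.5]
opening: 0.055
gripper_force: 0.0
```

Request:
apply_moves:
  delta_pos:
    - [0,0,0]
    - [0,0,0]
    - [0,0,0]
    - [0,0,0]
    - [0,0,0]
  twist: [0,0,0,0,0]
  gripper: 1.2
  squeeze: 15

```text
t: 44.45
tool_pos: [0.5202, -0.132, 0.188]
orientation: [-0.001, 3.139, -0.006]
force: [0.8, -8.0, 1.9]
opening: 0.0216
gripper_force: 15.0
```

```bash
python3 - <<'E'
from h import *
h=rk(0,-.18)
plan([(h[0]-.085*np.sin(a),h[1]-.085*np.cos(a),.1866,1.571) for a in np.linspace(1.571,-.02,14)[1:]])
E
```

```text
at [ 520.2 -132.   188. ] psi 1.571 t 44.45 F [ 0.8 -8.   1.9] open 21.6 gf 15.0
POS [[0.0, -1.0, 0.1], [-0.2, -1.0, 0.0], [-0.3, -1.0, 0.0], [-0.5, -1.0, 0.0], [-0.5, -0.8, 0.0], [-0.6, -0.9, 0.0], [-0.8, -0.7, 0.0], [-0.8, -0.6, 0.0]] TW [np.float64(0.0), np.float64(0.0), np.float64(0.0), np.float64(0.0), np.float64(0.0), np.float64(0.0), np.float64(0.0), np.float64(0.0)]
POS [[-0.9, -0.5, 0.0], [-1.0, -0.5, 0.0], [-1.0, -0.2, 0.0], [-1.0, -0.2, 0.0], [-1.0, -0.1, 0.0]] TW [np.float64(0.0), np.float64(0.0), np.float64(0.0), np.float64(0.0), np.float64(0.0)]
end [ 606.2 -217.   187. ] 1.571
```

Request:
apply_moves:
  delta_pos:
    - [0.0,-1.0,0.1]
    - [-0.2,-1.0,0.0]
    - [-0.3,-1.0,0.0]
    - [-0.5,-1.0,0.0]
    - [-0.5,-0.8,0.0]
    - [-0.6,-0.9,0.0]
    - [-0.8,-0.7,0.0]
    - [-0.8,-0.6,0.0]
  twist: [0,0,0,0,0,0,0,0]

```text
t: 45.45
tool_pos: [0.5573, -0.1999, 0.1873]
orientation: [-0.003, 3.14, 0.001]
force: [-2.2, 3.8, 8.8]
opening: 0.0217
gripper_force: 15.0
```

Request:
apply_moves:
  delta_pos:
    - [-0.9,-0.5,0.0]
    - [-1.0,-0.5,0.0]
    - [-1.0,-0.2,0.0]
    - [-1.0,-0.2,0.0]
    - [-1.0,-0.1,0.0]
    - [0,0,0]
  twist: [0,0,0,0,0,0]

```text
t: 46.2
tool_pos: [0.6067, -0.2159, 0.1872]
orientation: [-0.002, 3.139, -0.003]
force: [-0.5, -1.7, 5.8]
opening: 0.0215
gripper_force: 15.0
```

```bash
python3 - <<'E'
from h import *
h=rk(0,-.18); s,p,psi=cur(); print(p,s['force'],s['opening'],'theta',np.arctan2(h[0]-p[0],h[1]-p[1]),np.hypot(*(p[:2]-h)))
E
```

```text
[ 0.60671787 -0.2159064   0.18724784] [-0.45652854 -1.73177524  5.80065232] 0.021512748388899314 theta -0.022504039319131412 0.0843453952580796
```

No stop force yet, so I'll push a little further.

Request:
apply_moves:
  delta_pos:
    - [-0.3,0,0]
    - [-0.2,0,0]
    - [0,0,0]
  twist: [0,0,0]

```text
t: 46.58
tool_pos: [0.6111, -0.216, 0.1872]
orientation: [-0.002, 3.14, -0.003]
force: [-2.0, -2.4, 5.8]
opening: 0.0215
gripper_force: 15.0
```

Request:
apply_moves:
  delta_pos:
    - [-0.3,0,0]
    - [-0.3,0,0]
    - [0,0,0]
  twist: [0,0,0]

```text
t: 46.95
tool_pos: [0.6152, -0.2161, 0.1869]
orientation: [0.001, -3.139, 0.002]
force: [-10.8, -0.7, 10.2]
opening: 0.0217
gripper_force: 14.9
```

```bash
python3 - <<'E'
from h import *
print(cur()[0]['force']); a=snap('top');b=snap('side')
v=cv2.cvtColor(a['frame'],cv2.COLOR_RGB2HSV)
save(a,'t8.png',4,(170,120,340,240))
E
```

```text
[-10.81904559  -0.66781671  10.21686965]
```

View pics/t8.png

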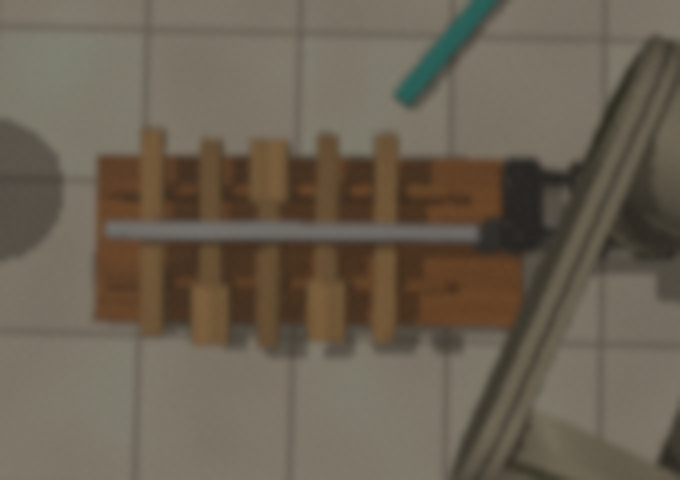

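The bar runs along the rack over all five utensils (crop 105,229 to 480,233), parallel to the rack edge, and the stop force is building. One more nudge, then release.

Request:
apply_moves:
  delta_pos:
    - [-0.2,0,0]
    - [-0.2,0,0]
    - [0,0,0]
  twist: [0,0,0]

```text
t: 47.42
tool_pos: [0.6207, -0.216, 0.1862]
orientation: [-0.001, 3.141, -0.002]
force: [0.6, -4.6, 0.9]
opening: 0.0172
gripper_force: 12.7
```

Request:
apply_moves:
  delta_pos:
    - [-0.3,0,0]
    - [0,0,0]
  twist: [0,0]

```text
t: 47.68
tool_pos: [0.6243, -0.2155, 0.186]
orientation: [-0.002, 3.14, -0.002]
force: [2.2, -5.2, 0.1]
opening: 0.0123
gripper_force: 2.4
```

The pads slid off the knob past the stop. Opening, rising and checking the bar.

Request:
apply_moves:
  delta_pos:
    - [0,0,0]
    - [0,0,0]
    - [0,0,0]
    - [0,0,0]
  twist: [0,0,0,0]
  gripper: 5

```text
t: 48.18
tool_pos: [0.6235, -0.2147, 0.1855]
orientation: [0.002, -3.141, -0.0]
force: [0.0, -0.4, 0.2]
opening: 0.047
gripper_force: 0.0
```

Request:
apply_moves:
  delta_pos:
    - [0,0,-4]
    - [0,0,-5]
    - [5,0,0]
    - [5,0,0]
    - [5,0,0]
    - [5,0,0]
    - [0,0,0]
  twist: [0,0,0,0,0,0,0]

```text
t: 49.05
tool_pos: [0.4212, -0.215, 0.2756]
orientation: [-0.001, -3.141, 0.0]
force: [0.3, 0.2, 0.7]
opening: 0.0499
gripper_force: 0.0
```

```bash
cat >> h.py <<'E'
def bar():
    a=snap('top')
    h=cv2.cvtColor(a['frame'],cv2.COLOR_RGB2HSV).astype(int)
    f=a['frame'].astype(int); P=[];K=[]
    for u in range(196,286):
        w=[(v,h[v,u,1]) for v in range(165,190)]
        ws=np.array([max(0,75-s) for v,s in w],float); 
        if ws.sum()>60: P.append(plane(a,u,(ws*np.array([v for v,_ in w])).sum()/ws.sum(),.154)[:2])
    P=np.array(P); c=np.polyfit(P[:,1],P[:,0],1); r=P[:,0]-np.polyval(c,P[:,1]); g=abs(r)<.004; c=np.polyfit(P[g,1],P[g,0],1)
    print('bar theta (world dx/dy)',c[0],'rel rack',c[0]+YAW,'n',g.sum(),'x at hinge',np.polyval(c,-.1316))
    v=a['frame'].max(2); z=v*0; z[165:195,305:330]=v[165:195,305:330]<60; ys,xs=np.nonzero(z)
    if len(xs): print('knob',xs.mean(),ys.mean(),plane(a,xs.mean(),ys.mean(),.172), 'hinge',rk(0,-.18))
    return a
E
python3 - <<'E'
from h import *
a=bar()
save(a,'t9.png',4,(170,120,340,240))
E
```

```text
bar theta (world dx/dy) -0.009959986413596696 rel rack 0.004040013586403305 n 89 x at hinge 0.6054957518280851
knob 319.42857142857144 177.67857142857142 [ 0.60675974 -0.21564057  0.172     ] hinge [ 0.60481992 -0.13158236]
```

View pics/t9.png

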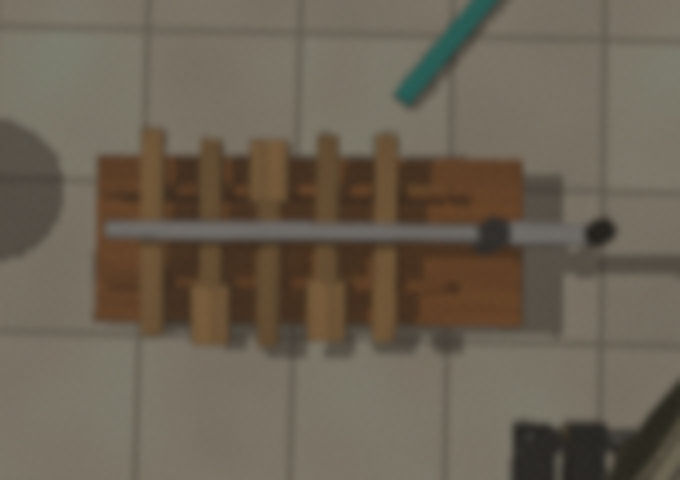

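The bar is along the rack to within about 0.2°, with the knob at (600,232) in the crop. A firm push on the knob from the front with closed fingers will confirm the stop.

Request:
apply_moves:
  delta_pos:
    - [-5,0,0]
    - [-5,0,0]
    - [-2,0,0]
    - [0,0,4.5]
    - [0,0,4.4]
    - [0,0,0]
    - [0,0,0]
  twist: [0,0,0,0,0,0,0]
  gripper: 0

```text
t: 49.98
tool_pos: [0.5448, -0.2152, 0.1883]
orientation: [-0.002, 3.14, -0.001]
force: [-0.6, -0.3, -0.5]
opening: 0.0001
gripper_force: 0.0
```

Request:
apply_moves:
  delta_pos:
    - [-1.0,0,0]
    - [-1.0,0,0]
    - [-0.6,0,0]
    - [-0.3,0,0]
    - [-0.2,0,0]
    - [0,0,0]
  twist: [0,0,0,0,0,0]

```text
t: 50.72
tool_pos: [0.5746, -0.215, 0.1865]
orientation: [0.002, -3.141, -0.0]
force: [0.9, 0.0, 0.7]
opening: 0.0006
gripper_force: 0.0
```

Request:
apply_moves:
  delta_pos:
    - [-0.5,0,0]
    - [-0.4,0,0]
    - [-0.3,0,0]
    - [-0.2,0,0]
    - [0,0,0]
  twist: [0,0,0,0,0]

```text
t: 51.35
tool_pos: [0.5875, -0.215, 0.1866]
orientation: [0.002, -3.139, -0.0]
force: [-8.4, 0.9, 4.5]
opening: 0.0008
gripper_force: 3.8
```

Request:
apply_moves:
  delta_pos:
    - [-0.2,0,0]
    - [-0.2,0,0]
    - [0,0,0]
  twist: [0,0,0]

```text
t: 51.72
tool_pos: [0.588, -0.215, 0.1865]
orientation: [0.0, -3.131, -0.002]
force: [-28.2, 2.8, 15.1]
opening: 0.0002
gripper_force: 13.8
```

The stop is solid (28 N, no motion). Backing away.

Request:
apply_moves:
  delta_pos:
    - [0.6,0,0]
    - [3,0,0]
    - [4,0,0]
    - [4,0,-4]
    - [4,0,-4]
    - [0,0,0]
    - [0,0,0]
  twist: [0,0,0,0,0,0,0]

```text
t: 52.6
tool_pos: [0.4369, -0.2152, 0.2666]
orientation: [-0.001, 3.141, -0.001]
force: [-0.6, -0.6, -0.8]
opening: 0.001
gripper_force: 0.0
```

```bash
python3 - <<'E'
from h import *
a=bar(); b=snap('side'); print(cur()[1]); save(b,'s9.png',1.5)
E
```

```text
bar theta (world dx/dy) -0.010612593389350259 rel rack 0.0033874066106497416 n 89 x at hinge 0.6054913494058545
knob 319.42857142857144 177.67857142857142 [ 0.60675974 -0.21564057  0.172     ] hinge [ 0.60481992 -0.13158236]
[ 0.43668394 -0.21478117  0.26519578]
```

View pics/s9.png

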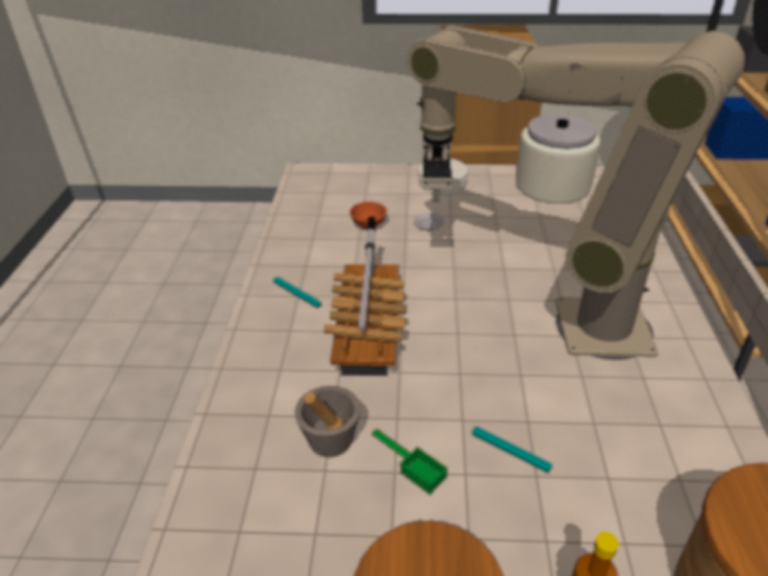

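The side view shows the bar closed (370,250 to 362,325) over all five utensils on the rack (365,305). The bystanders haven't moved and the arm is clear.

```bash
python3 -c "
from plant import robot
print(robot.close_job())"
```

```text
the job is handed in; nothing more can be done
None
```

Job handed in: all five wooden utensils lie side by side across both battens, the keeper bar is shut against its stop over them, and the mortar, bowl, scoop and spoon rest were left where they stood.

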